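# Load the filters into a microscope lamphouse under its bayonet cover

## Robot

A 6-joint arm with a two-finger parallel gripper is mounted at the origin on the work surface. World frame = base frame: x ahead of the robot, y to its left, z up, the work surface at z = 0. Lengths are in m, angles in rad, forces in N, time in s.
With the tool pointing down it reaches from about 0.35 to 0.925 m from the base axis. Payload 6.4 kg.
Tool frame: the origin (TCP) lies midway between the tips of the shut fingers; the grasp point (between the pads) lies 19 mm behind it; z points along the fingers, y is the line along which they close (so a half turn about z gives the same grasp; the last joint's range is limited). The gripper opens to 94 mm and grips with 3 to 60 N. Pads are 16 mm wide; open, the fingers measure 119 mm over their backs; the gripper's body (75 mm by 177 mm) begins 78 mm behind the grasp point.
Start: joints at [1.02, 0.245, 1.558, -0, 1.339, -0.174], TCP at [0.239, 0.604, 0.205] pointing down, gripper open.
Joint ranges: [-3.13, 3.13], [-1.02, 2.26], [0.13, 2.54], [-0.95, 4.09], [0.21, 2.88], [-2.74, 2.74]. Speed limits (rad/s): [2.57, 2.57, 3.14, 3.14, 3.14, 3.14].

## Interface

Orientations are given as a rotation vector (axis times angle).
In Python, from plant import env gives the robot as it stands.
- The arm moves only by the tool move_arm, never from a script. Its argument "rows" is a list of rows, each a list of 7 numbers: the opening, from 0 (shut) to 1 (fully open), then the shift along the tool's x, y, z each as a share of 0.05 m, from -1 to 1, then the turn, a rotation vector about the tool's x, y, z each as a share of 6 degrees, from -1 to 1. In form: [[grip, x, y, z, wx, wy, wz], ...]. A call has 1 to 10 rows; each row shifts and turns the commanded pose from where the row before left it, along the tool's axes as they then stand; what a row does not reach is not made up. A row lasts 1/8 s, in which the tool goes at most 62.5 mm and 10.7 degrees, less where a joint would pass 70% of its speed; a pose out of reach is approached as far as the arm can. A call with a number of a shift or a turn outside -1 to 1 is refused whole. A call with a gripper value outside its range is refused whole. The fingers move at their own pace and stop on an object; "grip_force" is the grip in N (left out, the last holds). Time passes only in rows, so rows that do not move let the fingers close. It gives the time, the measured TCP pose, the force, the opening and the grip force at its end, in the units of the state.
- env.state(): the state, without advancing time (a new reading comes with each control period).
- env.get_image(name): name is "scene" or "side" or "wrist"; returns a dict with "image" (400x640x3 uint8, red, green, blue), "z_map" (400x640 float32, m along the optical axis (not along the pixel's ray), 0 where there is no reading), "K" (3x3 intrinsics, pixels), "T" (4x4, takes a point from camera to world coordinates); the wrist camera has in their place "hand_eye" (4x4, takes a point from camera to tool coordinates, whose origin is the TCP and whose axes are the flange's). Camera axes: x right, y down, z forward; pixel columns grow to the right and rows downward; lengths in m; the calibration is good to about 2 mm. A picture is of the moment at which its call begins: read the wrist's pose just before it.
- env.hand_in(): hands the job in; it is judged then, once.
The state is a dict: "t": time; "joint_pos": joint angles; "joint_vel": joint speeds; "effort": joint torques, N m; "tcp_pos": TCP position; "tcp_rot": TCP orientation; "contact_force": force on the tool from outside, world axes, zero at the start; "ft_torque": the same for the moment, N m; "width": finger opening in m; "gripper_force": force on a finger pad.
Only numpy, scipy, OpenCV 4.12 (cv2) and the standard library are available. Lean on these libraries where they do the work, as an engineer would, in place of code of your own. Each camera call takes 0.05 s, during which the arm holds its last target. There are 200 camera calls.

## Task

The microscope's lamphouse stands on the bench with its filter barrel upwards: press the bayonet cover down, twist it a quarter turn anticlockwise to free it from its lugs without forcing it, and set it down on the bench. Place every filter that is laid out on the pad flat in the barrel, from the bottom up in the order green heat filter, yellow UV filter, white diffuser, blue daylight filter, grey neutral filter (leaving out any that are missing), then put the cover back on, press it down and twist it clockwise to its stop so that it springs up locked under both lugs. Leave the dropper bottle, the slide box and the spare objective where they are.

Things in the scene. Friction and masses are not known exactly. Their poses are not given: they have to be found in the camera images.
- lamphouse: Fixed cream lamp housing, 150 x 112 mm (x, y; fins add 20 mm at +x), flat top 58 mm above the bench. Origin on the bench under the axis of the black filter barrel that rises from the top; z up. Sprung barrel rim at 119 mm, lugs beside it up to 127.5 mm. Red dots on the top (along x) mark the cover's locked direction, white dots (along y) the free one.
- barrel_floor (a point): Centre of the barrel's floor, 66 mm above the bench: a pedestal 42 mm in diameter, 8 mm high. The bore is 47 mm in diameter and takes all five filters: the lowest one's middle rests 4 mm above this point, each further one 8 mm higher. Curved walls 5.5 mm thick rise to 110 mm, the brass rim above them to 119 mm.
- slot_mark (a point): Middle of one of two finger slots facing each other in the barrel, 30 mm wide and open at the top and outwards; 28 mm from the axis, level with the barrel's floor, 110 degrees anticlockwise from the housing's x. With the fingers closing along the line from here through the axis, a filter can be lowered to the floor or fetched; housing top 8 mm below.
- rim_mark (a point): Centre of the barrel's sprung brass rim as it stands unloaded, 119 mm above the bench. The cover's disc rests on it. It can be pressed down 8 mm and pushes up with 3 N at the top, 6 N with the cover locked (2 mm down), 11 to 13 N when pressed enough to turn the cover (5.3 to 7 mm down). The spigot then still clears five filters.
- lug_mark (a point): Top of one of two steel lugs 180 degrees apart, 37 mm from the axis along the housing's +x, 127.5 mm high. Each is a collar from 96 mm up, radius 29 to 43.5 mm, with a roof inwards to 31.5 mm (underside 122 mm), from -22 to +56 degrees about x. An end stop closes the end at -15.5 degrees (clockwise); a catch lip hangs to 118.7 mm at +14 to +22 degrees.
- cover: Bayonet cover, 95 to 155 g. Origin: centre of the underside of its spigot (44 mm wide, 4 mm high, enters the bore). Disc 58 mm wide, 4 to 9 mm above the origin; two ears 12 mm wide reach 38 mm from the axis along +x and -x. Black grip bar on top: 46 mm long (x), 18 mm wide (y), 9 to 39 mm above the origin; fingertips 6 mm or more above the disc clear the lugs.
- cover_top (a point): Centre of the top of the cover's grip bar, 39 mm above its origin. Locked (the start): cover's x along the housing's x, this point at 152 mm. To turn, press it at least 3.3 mm below that (4.5 mm is good, 6 mm the limit). Turned 68 to 130 degrees anticlockwise it is clear of the lugs: it lifts off, or, put on there, rests with this point at 154 mm.
- pad: Fixed light grey mat, 270 x 190 mm (x, y), 4 mm thick, on the bench; origin at the centre of its underside. The filters start lying on it, about 90 mm apart.
- filter_green: Heat filter, number 1 of 5 from the barrel's floor up: green glass 36 mm across in a black metal mount, a flat disc 44 mm in diameter, 8 mm thick, 35 g, alike both ways up. Origin in the middle of the disc, z its axis. Starts flat on the pad, or is absent (None).
- filter_yellow: UV filter, number 2 of 5 from the barrel's floor up: yellow glass 36 mm across in a black metal mount, a flat disc 44 mm in diameter, 8 mm thick, 35 g, alike both ways up. Origin in the middle of the disc, z its axis. Starts flat on the pad, or is absent (None).
- filter_white: Diffuser, number 3 of 5 from the barrel's floor up: white frosted glass 36 mm across in a black metal mount, a flat disc 44 mm in diameter, 8 mm thick, 35 g, alike both ways up. Origin in the middle of the disc, z its axis. Starts flat on the pad, or is absent (None).
- filter_blue: Daylight filter, number 4 of 5 from the barrel's floor up: blue glass 36 mm across in a black metal mount, a flat disc 44 mm in diameter, 8 mm thick, 35 g, alike both ways up. Origin in the middle of the disc, z its axis. Starts flat on the pad, or is absent (None).
- filter_grey: Neutral filter, number 5 of 5 from the barrel's floor up: grey glass 36 mm across in a black metal mount, a flat disc 44 mm in diameter, 8 mm thick, 35 g, alike both ways up. Origin in the middle of the disc, z its axis. Starts flat on the pad, or is absent (None).
- dropper: Bystander: white dropper bottle, 34 mm in diameter, 75 mm high, upright; origin at the centre of its underside.
- slide_box: Bystander: green slide box, 85 x 100 x 32 mm; origin at the centre of its underside.
- objective: Bystander: spare steel objective lens, 28 mm in diameter, 45 mm high, standing upright; origin at the centre of its underside.
There are look-alikes about, which are no part of the job. There is more than one size of the cover; the one meant has the size given above. Leave any pink or red look-alike of the filter_white alone.

How it is judged:
By the outcome, as a careful person would: the job done as asked, in the order asked, and still so for the second after the job is handed in, with the robot touching nothing.
Of filter_green, filter_yellow, filter_white, filter_blue, filter_grey only 3 to 5 are there at a start; the rules pass over those that are not, and their reading is None.
At some moment in a run one of filter_green, filter_yellow, filter_white, filter_blue, filter_grey may be knocked a few centimetres aside while the robot is not near it.
Once in a run the grip may slacken for a moment while it holds something.
It also fails if it takes over 210 s, if anything falls off the work surface, if the arm or the gripper's body presses on something with over 40 N, if the wrist force passes 120 N, or if a joint passes its speed limit or range.

## Working session

There is one attempt and no reset: what is moved stays moved. The work goes in short steps, Python scripts to look and compute and a tool call to move; the robot and the scene stay as the last step left them, time stands still between calls to the robot, and variables do not carry over. Pictures are saved under pics/ and viewed, at most 15 in all, crops included, and the job is handed in when it is done.

Besides the shell and the picture viewer there is one more tool, called as name(argument=value, ...) on one line, values as JSON. move_arm: Moves the arm, as the interface text tells. Its arguments: {"type":"object","properties":{"rows":{"type":"array","items":{"type":"array","items":{"type":"number"}}},"grip_force":{"type":"number"}},"required":["rows"]}

```bash
mkdir -p pics; ls; cat > h.py <<'E'
import numpy as np, cv2
from scipy.spatial.transform import Rotation as R
from plant import env
def grab(n,name=None):
    s=env.state(); d=env.get_image(n)
    if 'hand_eye' in d:
        T=np.eye(4);T[:3,:3]=R.from_rotvec(s['tcp_rot']).as_matrix();T[:3,3]=s['tcp_pos'];d['T']=T@d['hand_eye']
    if name: cv2.imwrite('pics/'+name,d['image'][:,:,::-1])
    return d
def ray(d,u,v,z):
    r=d['T'][:3,:3]@np.linalg.inv(d['K'])@[u,v,1];o=d['T'][:3,3]
    return o+r*(z-o[2])/r[2]
def cloud(d):
    h,w=d['z_map'].shape;u,v=np.meshgrid(np.arange(w),np.arange(h))
    p=np.stack([u,v,np.ones_like(u)],-1)@np.linalg.inv(d['K']).T*d['z_map'][...,None]
    return p@d['T'][:3,:3].T+d['T'][:3,3]
def proj(d,P):
    q=np.linalg.inv(d['T'])@np.append(P,1);q=d['K']@q[:3];return q[:2]/q[2]
E
python3 - <<'E'
from h import *
s=env.state();print(s)
for n in('scene','side','wrist'):
    d=grab(n,n+'0.png');print(n,d['T'].round(3),d['K'])
E
```

```text
pics
{'t': 0.0, 'joint_pos': array([ 1.01987380e+00,  2.45794593e-01,  1.55898799e+00, -2.71844984e-05,
        1.33871373e+00, -1.74084339e-01]), 'joint_vel': array([ 1.00998724e-03,  1.24053185e-03, -1.76729683e-03, -1.76172012e-03,
        5.16091981e-04,  9.77082212e-05]), 'effort': array([-1.21951899e-05, -4.15824795e+01, -3.14608705e+01,  6.85370970e-02,
        3.31167108e-02, -1.25997822e-04]), 'tcp_pos': array([0.23886266, 0.60387702, 0.20437182]), 'tcp_rot': array([-5.88308062e-01, -3.08535320e+00,  2.81008994e-03]), 'contact_force': array([ 0.65472239, -0.66705715,  0.11850941]), 'ft_torque': array([ 0.00251455,  0.00529736, -0.06044657]), 'gripper_force': 0.0, 'width': 0.09405385932177}
scene [[-0.744  0.343 -0.573  1.061]
 [ 0.668  0.382 -0.639  0.507]
 [-0.    -0.859 -0.513  0.556]
 [ 0.     0.     0.     1.   ]] [[361.23370514   0.         317.68355193]
 [  0.         361.23370514 200.14170995]
 [  0.           0.           1.        ]]
side [[ 0.961 -0.14   0.237  0.366]
 [-0.275 -0.509  0.816 -0.794]
 [ 0.006 -0.849 -0.528  0.627]
 [ 0.     0.     0.     1.   ]] [[408.05616589   0.         317.46448515]
 [  0.         408.05616589 201.64116642]
 [  0.           0.           1.        ]]
wrist [[ 0.368  0.893  0.26   0.163]
 [ 0.93  -0.353 -0.104  0.635]
 [-0.001  0.28  -0.96   0.383]
 [ 0.     0.     0.     1.   ]] [[294.22156637   0.         320.21824288]
 [  0.         294.22156637 198.8297134 ]
 [  0.           0.           1.        ]]
```

View pics/scene0.png

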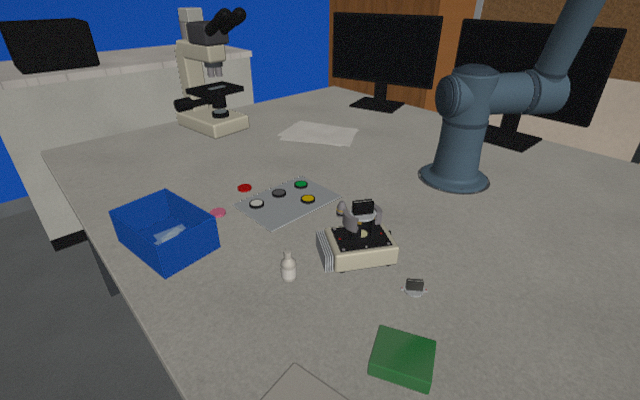

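View pics/side0.png

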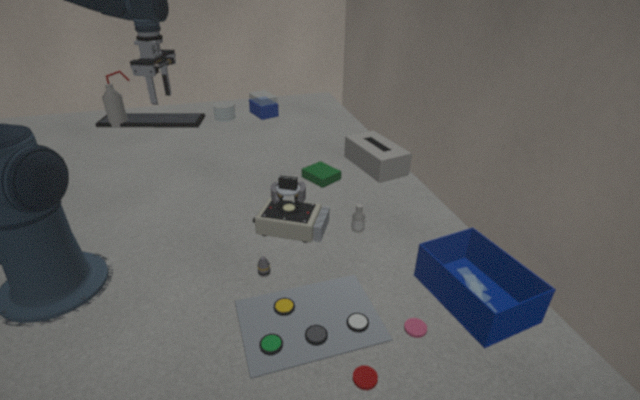

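The pad holds yellow (side 284,306), green (271,343), grey (316,334) and white (358,321). There is no blue filter, and the red and pink discs are look-alikes. The lamphouse is at side (290,215) and a spare cover lies at scene (414,287).

```bash
python3 - <<'E'
from h import *
d=grab('side');C=cloud(d)
for n,(u,v,z) in dict(yellow=(284,306,.012),green=(271,343,.012),grey=(316,334,.012),white=(358,321,.012),bar=(289,181,.152),obj=(264,261,.045),lampfront=(283,232,.04),bottle=(358,210,.07),box=(321,172,.03)).items(): print(n,C[v,u].round(3),ray(d,u,v,z).round(3))
# lamphouse top points
m=(abs(C[...,2]-.058)<.004)&(d['z_map']>0)
ys,xs=np.nonzero(m);k=(abs(xs-290)<50)&(abs(ys-215)<40)
P=C[ys[k],xs[k]];print(len(P),P.min(0),P.max(0),cv2.minAreaRect((P[:,:2]*1000).astype(np.float32)))
m=(abs(C[...,2]-.148)<.006)&(d['z_map']>0);ys,xs=np.nonzero(m);k=(abs(xs-290)<30)&(abs(ys-185)<20)
P=C[ys[k],xs[k]];print(len(P),P.mean(0),cv2.minAreaRect((P[:,:2]*1000).astype(np.float32)))
s=grab('scene');C=cloud(s)
for u,v in((362,203),(414,281)):print(C[v,u])
E
```

```text
yellow [ 0.466 -0.208  0.01 ] [ 0.466 -0.21   0.012]
green [ 0.424 -0.294  0.013] [ 0.424 -0.293  0.012]
grey [ 0.509 -0.295  0.012] [ 0.509 -0.295  0.012]
white [ 0.597 -0.286  0.011] [ 0.596 -0.287  0.012]
bar [0.54  0.058 0.146] [0.538 0.048 0.152]
obj [ 0.447 -0.093  0.038] [ 0.446 -0.1    0.045]
lampfront [0.513 0.019 0.026] [0.509 0.    0.04 ]
bottle [0.705 0.007 0.066] [0.702 0.001 0.07 ]
box [0.691 0.292 0.031] [0.692 0.294 0.03 ]
998 [ 0.45066607 -0.02140958  0.05400935] [0.64521025 0.14616452 0.06193736] ((548.169677734375, 60.510894775390625), (111.86761474609375, 167.91738891601562), 60.63044738769531)
128 [0.53824045 0.06349042 0.14903713] ((538.160888671875, 66.02633666992188), (21.187007904052734, 46.88747787475586), 60.88209533691406)
[0.54379632 0.07304285 0.15002668]
[0.54112765 0.22519896 0.02866027]
```

```bash
cat >> h.py <<'E'
def yaw(s):
    x=R.from_rotvec(s['tcp_rot']).as_matrix()[:,0];return np.degrees(np.arctan2(x[1],x[0]))
def go(x,y,z,yw=None,n=None):
    "total shift in tool axes at the present yaw (units), and turn; prints also a per-row split for n rows"
    s=env.state();y0=yaw(s);M=R.from_rotvec(s['tcp_rot']).as_matrix()
    D=np.array([x,y,z])-s['tcp_pos']
    turn=0 if yw is None else -((yw-y0+180)%360-180)
    a=np.radians(y0-turn);M2=np.array([[np.cos(a),np.sin(a),0],[np.sin(a),-np.cos(a),0],[0,0,-1]])
    print('tcp',s['tcp_pos'].round(4),'yaw',y0.round(1),'w',round(s['width'],4),'t',round(s['t'],2),'\n shift now-axes',(M.T@D/.05).round(2),'after-turn axes',(M2.T@D/.05).round(2),'turn units',round(turn/6,2))
E
echo
```

move_arm(rows=[[1,-0.475,-0.393,-0.05,0,0,0],[1,-0.475,-0.393,-0.05,0,0,0],[1,-0.475,-0.393,-0.05,0,0,0],[1,-0.475,-0.393,-0.05,0,0,0],[1,-0.475,-0.393,-0.05,0,0,0],[1,-0.475,-0.393,-0.05,0,0,0],[1,-0.475,-0.393,-0.05,0,0,0],[1,-0.475,-0.393,-0.05,0,0,0],[1,-0.475,-0.393,-0.05,0,0,0],[1,-0.475,-0.393,-0.05,0,0,0]])

```text
t: 1.5
tcp_pos: [0.388, 0.3334, 0.2305]
tcp_rot: [0.588, 3.086, 0.0]
contact_force: [0.4, 0.2, 0.7]
width: 0.0941
gripper_force: 0.0
```

move_arm(rows=[[1,-0.475,-0.393,-0.05,0,0,0],[1,-0.475,-0.393,-0.05,0,0,0],[1,-0.475,-0.393,-0.05,0,0,0],[1,-0.475,-0.393,-0.05,0,0,0],[1,-0.475,-0.393,-0.05,0,0,0],[1,-0.475,-0.393,-0.05,0,0,0],[1,-0.475,-0.393,-0.05,0,0,0],[1,-0.475,-0.393,-0.05,0,0,0],[1,-0.475,-0.393,-0.05,0,0,0],[1,-0.475,-0.393,-0.05,0,0,0]])

```text
t: 2.75
tcp_pos: [0.5366, 0.0633, 0.2555]
tcp_rot: [-0.588, -3.086, -0.0]
contact_force: [-0.0, 0.1, -0.7]
width: 0.094
gripper_force: 0.0
```

move_arm(rows=[[1,0,0,0,0,0,1],[1,0,0,0,0,0,1],[1,0,0,0,0,0,1],[1,0,0,0,0,0,1],[1,0,0,0,0,0,1],[1,0,0,0,0,0,1],[1,0,0,0,0,0,1],[1,0,0,0,0,0,1],[1,0,0,0,0,0,1],[1,0,0,0,0,0,1]])

```text
t: 4.0
tcp_pos: [0.5361, 0.0642, 0.2554]
tcp_rot: [-2.057, -2.375, 0.0]
contact_force: [0.1, 0.6, 0.6]
width: 0.0938
gripper_force: 0.0
```

move_arm(rows=[[1,0,0,0,0,0,1],[1,0,0,0,0,0,1],[1,0,0,0,0,0,1],[1,0,0,0,0,0,1],[1,0,0,0,0,0,1],[1,0,0,0,0,0,1],[1,0,0,0,0,0,1],[1,0,0,0,0,0,1],[1,0,0,0,0,0,1],[1,0,0,0,0,0,1]])

```text
t: 5.25
tcp_pos: [0.5361, 0.0642, 0.2553]
tcp_rot: [-2.968, -1.028, 0.0]
contact_force: [-0.4, -0.2, -0.1]
width: 0.0941
gripper_force: 0.0
```

move_arm(rows=[[1,0,0,0,0,0,1],[1,0,0,0,0,0,1],[1,0,0,0,0,0,1],[1,0,0,0,0,0,1],[1,0,0,0,0,0,1],[1,0,0,0,0,0,1],[1,0,0,0,0,0,1],[1,0,0,0,0,0,1],[1,0,0,0,0,0,1],[1,0,0,0,0,0,1]])

```text
t: 6.5
tcp_pos: [0.5361, 0.0642, 0.2553]
tcp_rot: [3.085, -0.594, -0.0]
contact_force: [-0.4, 0.4, 1.0]
width: 0.0935
gripper_force: 0.0
```

move_arm(rows=[[1,0,0,0,0,0,0.7],[1,0,0,0,0,0,0.5],[1,0,0,0,0,0,0]])

```text
t: 6.88
tcp_pos: [0.5361, 0.0642, 0.2553]
tcp_rot: [3.043, -0.78, -0.0]
contact_force: [-0.2, 0.5, -0.9]
width: 0.0938
gripper_force: 0.0
```

```bash
python3 - <<'E'
from h import *
s=env.state();print(s['joint_pos'].round(2),s['contact_force'],s['tcp_rot'])
d=grab('wrist','w1.png');C=cloud(d)
go(.538,.065,.25,-29)
def rect(lo,hi,r=.1,c=(.538,.065)):
    m=(C[...,2]>lo)&(C[...,2]<hi)&(d['z_map']>0)&(np.hypot(C[...,0]-c[0],C[...,1]-c[1])<r)
    P=C[m];print(len(P),P.mean(0).round(4),cv2.minAreaRect((P[:,:2]*1000).astype(np.float32)))
rect(.147,.157);rect(.123,.132,.06);rect(.054,.062,.2)
im=d['image'].astype(int);m=(im[...,0]>120)&(im[...,1]<70)&(im[...,2]<70)
n,l,st,ce=cv2.connectedComponentsWithStats(m.astype(np.uint8))
for i in range(1,n):
    if st[i,4]>3: print('red',st[i,4],ce[i].round(1),ray(d,*ce[i],.058).round(4))
E
```

```text
[-0.09 -0.05  1.79 -0.    1.41  1.98] [-0.17088094  0.5072534  -0.90592433] [ 3.04317053e+00 -7.80015487e-01 -2.89838020e-04]
tcp [0.5362 0.0642 0.2554] yaw -28.7 w 0.0939 t 6.92 
 shift now-axes [ 0.02 -0.03  0.11] after-turn axes [ 0.02 -0.03  0.11] turn units 0.04
787 [0.5401 0.0692 0.1509] ((539.6915893554688, 69.63945007324219), (17.3865966796875, 45.31838607788086), 61.387908935546875)
1105 [0.5425 0.0682 0.1265] ((538.9972534179688, 69.349609375), (53.89446258544922, 87.20941162109375), 77.23774719238281)
4837 [0.5558 0.0602 0.0562] ((586.7102661132812, 42.44884490966797), (108.01688385009766, 254.92886352539062), 60.04374313354492)
red 12 [316.3 138.8] [0.5827 0.0449 0.058 ]
```

View pics/w1.png

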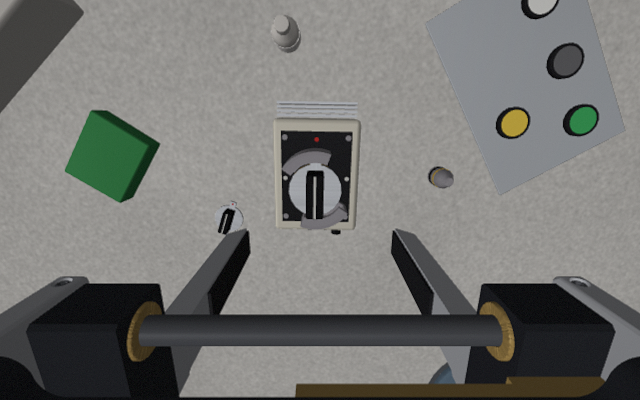

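The bar is centred at pixel (315,195) and aligned with the tool's x; the red dot is at (316,139). I'll correct and look from closer.

move_arm(rows=[[1,0.01,-0.12,0.45,0,0,0],[1,0,0,0.5,0,0,0],[1,0,0,0.45,0,0,0],[1,0,0,0,0,0,0],[1,0,0,0,0,0,0]])

```text
t: 7.55
tcp_pos: [0.5401, 0.0692, 0.1865]
tcp_rot: [-3.043, 0.78, -0.002]
contact_force: [-0.6, -0.5, -0.4]
width: 0.094
gripper_force: 0.0
```

```bash
cat > bar.py <<'E'
from h import *
d=grab('wrist','w2.png');C=cloud(d);go(.538,.065,.25,-29)
m=(C[...,2]>.147)&(C[...,2]<.157)&(d['z_map']>0)&(np.hypot(C[...,0]-.539,C[...,1]-.067)<.045)
P=C[m];print(len(P),P.mean(0).round(4),cv2.minAreaRect((P[:,:2]*1000).astype(np.float32)))
im=d['image'].astype(int)
for nm,m in dict(red=(im[...,0]>110)&(im[...,1]<80)&(im[...,2]<80),white=im.min(-1)>150).items():
    n,l,st,ce=cv2.connectedComponentsWithStats(m.astype(np.uint8))
    for i in range(1,n):
        if 3<st[i,4]<120: print(nm,st[i,4],ce[i].round(1),ray(d,*ce[i],.058).round(4))
E
python3 bar.py
```

```text
tcp [0.5404 0.0692 0.1868] yaw -28.8 w 0.0941 t 7.6 
 shift now-axes [ 0.    0.09 -1.26] after-turn axes [-0.    0.1  -1.26] turn units 0.04
1264 [0.5406 0.069  0.151 ] ((539.4133911132812, 69.2520751953125), (17.715417861938477, 45.868350982666016), 60.675987243652344)
red 19 [321.4 145.9] [0.5826 0.0452 0.058 ]
white 7 [73.   0.9] [0.8058 0.1805 0.058 ]
white 19 [307.5   3.2] [ 0.7015 -0.0055  0.058 ]
white 10 [3.475e+02 2.000e-01] [ 0.686  -0.0385  0.058 ]
white 4 [365.5   0. ] [ 0.6783 -0.0529  0.058 ]
white 7 [53.9  4. ] [0.8123 0.1975 0.058 ]
white 9 [322.9   3.4] [ 0.6945 -0.0177  0.058 ]
white 15 [390.7   4. ] [ 0.6644 -0.0717  0.058 ]
white 11 [413.7   5.6] [ 0.6531 -0.0895  0.058 ]
white 18 [358.5   6.6] [ 0.6767 -0.045   0.058 ]
white 18 [404.9   7.6] [ 0.6555 -0.0818  0.058 ]
white 7 [260.3   7.4] [0.7193 0.034  0.058 ]
white 11 [374.   10.4] [ 0.6671 -0.0561  0.058 ]
white 10 [131.4  11.6] [0.7734 0.1394 0.058 ]
white 4 [235.5  12. ] [0.7272 0.0559 0.058 ]
white 5 [95.6 14. ] [0.7878 0.1695 0.058 ]
white 7 [330.4  13.7] [ 0.684  -0.0198  0.058 ]
white 4 [55.2 15.2] [0.80
[... 28230 characters left out ...]
[0.3245 0.2285 0.058 ]
white 15 [244.1 388.9] [0.3504 0.2903 0.058 ]
white 4 [257.5 387.5] [0.3437 0.2733 0.058 ]
white 4 [281.  387.8] [0.3283 0.246  0.058 ]
white 7 [237.1 390.3] [0.3528 0.2998 0.058 ]
white 15 [273.2 393. ] [0.3256 0.2599 0.058 ]
white 6 [212.5 394. ] [0.3634 0.3324 0.058 ]
white 10 [224.5 394.4] [0.355  0.3186 0.058 ]
white 7 [263.3 392.7] [0.3324 0.2713 0.058 ]
white 6 [283.7 393.7] [0.3178 0.2481 0.058 ]
white 5 [197.4 394.8] [0.372  0.3511 0.058 ]
white 4 [206.5 395. ] [0.3658 0.3405 0.058 ]
white 6 [216.5 394.7] [0.3598 0.3284 0.058 ]
white 4 [233.5 395. ] [0.3483 0.3086 0.058 ]
white 5 [257.2 394.6] [0.3336 0.2802 0.058 ]
white 4 [291.5 395. ] [0.3108 0.2401 0.058 ]
```

View pics/w2.png

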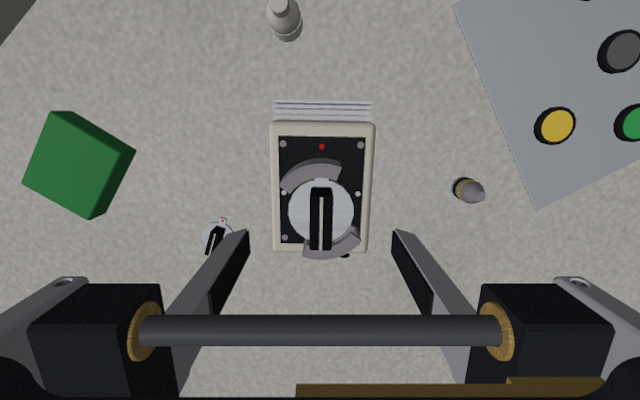

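The bar is at (321,220), centred between the fingers and aligned with them. Next I descend and close gently.

move_arm(rows=[[1,0,0,0.5,0,0,0],[1,0,0,0.4,0,0,0],[1,0,0,0.23,0,0,0],[0.3,0,0,0,0,0,0],[0.2,0,0,0,0,0,0],[0.1,0,0,0,0,0,0],[0,0,0,0,0,0,0],[0,0,0,0,0,0,0],[0,0,0,0,0,0,0],[0,0,0,0,0,0,0]], grip_force=10)

```text
t: 8.85
tcp_pos: [0.5396, 0.0692, 0.129]
tcp_rot: [-3.043, 0.781, 0.0]
contact_force: [-0.7, -0.8, -0.3]
width: 0.0274
gripper_force: 0.0
```

move_arm(rows=[[0,0,0,0,0,0,0],[0,0,0,0,0,0,0],[0,0,0,0,0,0,0],[0,0,0,0,0,0,0]])

```text
t: 9.35
tcp_pos: [0.5395, 0.0692, 0.1289]
tcp_rot: [3.043, -0.781, -0.0]
contact_force: [0.1, 0.3, -0.5]
width: 0.0181
gripper_force: 10.0
```

move_arm(rows=[[0,0,0,0,0,0,0],[0,0,0,0,0,0,0],[0,0,0,0.03,0,0,0],[0,0,0,0.03,0,0,0],[0,0,0,0.03,0,0,0],[0,0,0,0,0,0,0],[0,0,0,0,0,0,0]], grip_force=50)

```text
t: 10.22
tcp_pos: [0.5397, 0.0692, 0.1259]
tcp_rot: [3.043, -0.781, -0.0]
contact_force: [-5.5, 0.5, 9.5]
width: 0.0177
gripper_force: 50.0
```

move_arm(rows=[[0,0,0,0.04,0,0,0],[0,0,0,0,0,0,0],[0,0,0,0,0,0,0]])

```text
t: 10.6
tcp_pos: [0.5401, 0.0691, 0.1236]
tcp_rot: [3.043, -0.781, 0.002]
contact_force: [-1.7, -0.8, 6.1]
width: 0.0179
gripper_force: 50.0
```

move_arm(rows=[[0,0,0,0,0,0,0]])

```text
t: 10.72
tcp_pos: [0.5401, 0.069, 0.1236]
tcp_rot: [3.043, -0.781, 0.002]
contact_force: [-2.0, -0.9, 7.0]
width: 0.0176
gripper_force: 50.0
```

```bash
python3 - <<'E'
from h import *
s=env.state();print(s['tcp_pos'],s['contact_force'],s['ft_torque'],s['width'])
d=grab('wrist','w3.png');C=cloud(d)
m=(abs(C[...,2]-.148)<.008)&(d['z_map']>0)&(np.hypot(C[...,0]-.539,C[...,1]-.067)<.03)
print(np.percentile(C[m][:,2],[10,50,90]))
d=grab('side');C=cloud(d);m=(abs(C[...,2]-.148)<.01)&(d['z_map']>0)&(np.hypot(C[...,0]-.539,C[...,1]-.067)<.03);print(np.percentile(C[m][:,2],[10,50,90]))
E
```

```text
[0.54007798 0.06900818 0.1235658 ] [-1.97087509 -0.94920154  6.99942648] [-0.1176318  0.6624509 -0.0201979] 0.017647031378026895
[0.14610946 0.15009101 0.15122852]
[0.14014648 0.14859475 0.15422662]
```

View pics/w3.png

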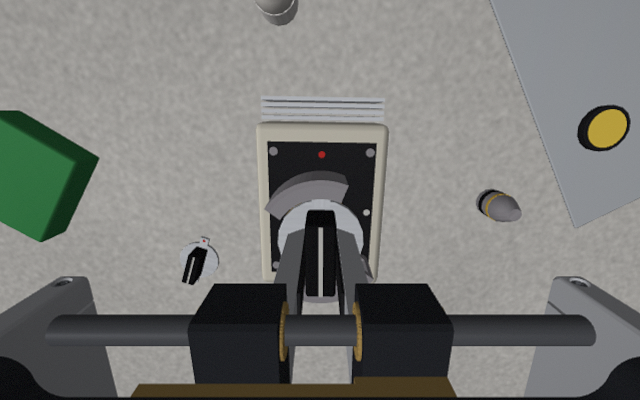

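The cover seems to have slipped in the grip: the bar top in view is still near 150 mm, and the dot and lug positions are unchanged. I'll open, rise, regrip and press again.

move_arm(rows=[[0.3,0,0,0,0,0,0],[0.3,0,0,0,0,0,0],[0.3,0,0,-0.12,0,0,0],[0.3,0,0,0,0,0,0],[0,0,0,0,0,0,0],[0,0,0,0,0,0,0],[0,0,0,0,0,0,0],[0,0,0,0,0,0,0]], grip_force=60)

```text
t: 11.82
tcp_pos: [0.5395, 0.0693, 0.1284]
tcp_rot: [-3.043, 0.781, 0.0]
contact_force: [-0.8, -0.7, 1.1]
width: 0.0174
gripper_force: 60.0
```

```bash
cat > top.py <<'E'
from h import *
s=env.state();print(s['t'],s['tcp_pos'].round(4),s['contact_force'].round(1),s['width'].round(4),s['gripper_force'])
d=grab('wrist');C=cloud(d)
m=(abs(C[...,2]-.148)<.01)&(d['z_map']>0)&(np.hypot(C[...,0]-.539,C[...,1]-.067)<.03)
print(np.percentile(C[m][:,2],[10,50,90]))
E
python3 top.py
```

```text
Traceback (most recent call last):
  File "top.py", line 2, in <module>
    s=env.state();print(s['t'],s['tcp_pos'].round(4),s['contact_force'].round(1),s['width'].round(4),s['gripper_force'])
                                                                                 ^^^^^^^^^^^^^^^^
AttributeError: 'float' object has no attribute 'round'
```

```bash
sed -i "s/s\['width'\].round(4)/round(s['width'],4)/" top.py; python3 top.py
```

```text
11.825 [0.5395 0.0693 0.1284] [-0.8 -0.7  1.1] 0.0174 59.997809529304504
[0.1451648  0.15087273 0.15221798]
```

move_arm(rows=[[0,0,0,0.02,0,0,0],[0,0,0,0.02,0,0,0],[0,0,0,0.02,0,0,0],[0,0,0,0,0,0,0]])

```text
t: 12.38
tcp_pos: [0.5396, 0.0693, 0.1264]
tcp_rot: [3.043, -0.781, -0.001]
contact_force: [-3.4, 0.7, 7.9]
width: 0.0172
gripper_force: 60.0
```

move_arm(rows=[[0,0,0,0.02,0,0,0],[0,0,0,0,0,0,0]])

```text
t: 12.62
tcp_pos: [0.5396, 0.0693, 0.1256]
tcp_rot: [3.043, -0.781, -0.001]
contact_force: [-4.6, 0.1, 9.4]
width: 0.0178
gripper_force: 60.0
```

```bash
python3 top.py
```

```text
12.625 [0.5396 0.0693 0.1256] [-4.6  0.1  9.4] 0.0178 60.00156283378601
[0.1448331  0.14824155 0.15097359]
```

move_arm(rows=[[0,0,0,0.02,0,0,0],[0,0,0,0.01,0,0,0],[0,0,0,0,0,0,0]])

```text
t: 13.05
tcp_pos: [0.5396, 0.0692, 0.1245]
tcp_rot: [3.043, -0.781, -0.001]
contact_force: [-4.2, 0.1, 10.8]
width: 0.018
gripper_force: 60.0
```

```bash
python3 top.py
```

```text
13.05 [0.5396 0.0692 0.1245] [-4.2  0.1 10.8] 0.018 60.00227093696594
[0.1442962  0.14714216 0.15118969]
```

move_arm(rows=[[0,0,0,0.01,0,0,0],[0,0,0,0,0,0,-0.5],[0,0,0,0,0,0,-0.5],[0,0,0,0,0,0,0]])

```text
t: 13.6
tcp_pos: [0.5408, 0.0691, 0.1246]
tcp_rot: [-3.08, 0.62, -0.004]
contact_force: [-2.3, 0.1, 10.6]
width: 0.0176
gripper_force: 60.0
```

```bash
echo "
print('torque',s['ft_torque'].round(3),'yaw',yaw(s).round(1))" >> top.py; python3 top.py
```

```text
13.6 [0.5408 0.0691 0.1246] [-2.3  0.1 10.6] 0.0176 60.00338852405548
[0.14447747 0.14725757 0.15128697]
torque [ 0.103  0.766 -0.11 ] yaw -22.8
```

move_arm(rows=[[0,0,0,0.015,0,0,0],[0,0,0,0,0,0,-0.5],[0,0,0,0,0,0,-0.5],[0,0,0,0,0,0,-0.5],[0,0,0,0,0,0,-0.5],[0,0,0,0,0,0,0]])

```text
t: 14.4
tcp_pos: [0.5409, 0.0689, 0.1241]
tcp_rot: [3.127, -0.295, 0.005]
contact_force: [-3.1, -0.8, 10.9]
width: 0.0174
gripper_force: 60.0
```

```bash
python3 top.py
```

```text
14.4 [0.5409 0.0689 0.1241] [-3.1 -0.8 10.9] 0.0174 60.00742435455322
[0.14439098 0.14675355 0.15095203]
torque [-0.071  0.8   -0.13 ] yaw -10.8
```

Passing the catch freely. I'll continue to about 96°.

move_arm(rows=[[0,0,0,0,0,0,-0.6],[0,0,0,0,0,0,-0.6],[0,0,0,0,0,0,-0.6],[0,0,0,0,0,0,-0.6],[0,0,0,0,0,0,-0.6],[0,0,0,0,0,0,0]])

```text
t: 15.2
tcp_pos: [0.541, 0.0687, 0.1241]
tcp_rot: [3.134, 0.198, 0.005]
contact_force: [-2.3, -0.6, 11.0]
width: 0.0175
gripper_force: 60.0
```

```bash
python3 top.py
```

```text
15.2 [0.541  0.0687 0.1241] [-2.3 -0.6 11. ] 0.0175 60.00321865081787
[0.14446745 0.14679258 0.15114599]
torque [-0.228  0.755 -0.083] yaw 7.2
```

move_arm(rows=[[0,0,0,0,0,0,-0.9],[0,0,0,0,0,0,-0.9],[0,0,0,0,0,0,-0.9],[0,0,0,0,0,0,-0.9],[0,0,0,0,0,0,-0.9],[0,0,0,0,0,0,-0.9],[0,0,0,0,0,0,-0.9],[0,0,0,0,0,0,-0.9],[0,0,0,0,0,0,-0.9],[0,0,0,0,0,0,-0.9]])

```text
t: 16.5
tcp_pos: [0.5411, 0.0689, 0.1241]
tcp_rot: [2.7, 1.602, 0.004]
contact_force: [-2.8, -1.2, 11.0]
width: 0.0175
gripper_force: 60.0
```

```bash
python3 top.py
```

```text
16.5 [0.5411 0.0689 0.1241] [-2.8 -1.2 11. ] 0.0175 60.01975178718567
[0.14441805 0.1468017  0.15105862]
torque [-0.169  0.658 -0.181] yaw 61.4
```

move_arm(rows=[[0,0,0,-0.1,0,0,0],[0,0,0,-0.1,0,0,0],[0,0,0,0,0,0,0]])

```text
t: 16.92
tcp_pos: [0.5393, 0.0692, 0.1314]
tcp_rot: [-2.704, -1.599, 0.001]
contact_force: [0.6, 0.4, -1.1]
width: 0.0176
gripper_force: 60.0
```

move_arm(rows=[[0,0,0,-0.2,0,0,0],[0,0,0,-0.4,0,0,0],[0,0,0,-0.5,0,0,0],[0,0,0,-0.4,0,0,0],[0,0,0,0,0,0,0]])

```text
t: 17.55
tcp_pos: [0.5405, 0.0692, 0.2084]
tcp_rot: [2.702, 1.599, 0.004]
contact_force: [-0.3, 0.4, -1.1]
width: 0.0176
gripper_force: 60.0
```

```bash
python3 - <<'E'
from h import *
grab('side','s4.png'); print(env.state()['contact_force'],env.state()['width']); go(.42,.22,.016)
E
```

```text
[-0.08904972 -0.34174056 -0.92329411] 0.018091133723257338
tcp [0.5397 0.0692 0.207 ] yaw 61.2 w 0.0181 t 17.6 
 shift now-axes [ 1.49 -3.55  3.82] after-turn axes [ 1.49 -3.55  3.82] turn units 0.0
```

View pics/s4.png

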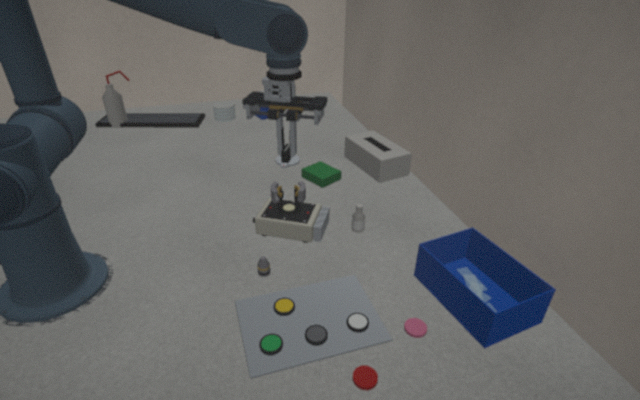

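The cover is held clear of the barrel at (286,158). Now I carry it to a free patch of bench.

move_arm(rows=[[0,0.149,-0.355,0,0,0,0],[0,0.149,-0.355,0,0,0,0],[0,0.149,-0.355,0,0,0,0],[0,0.149,-0.355,0,0,0,0],[0,0.149,-0.355,0,0,0,0],[0,0.149,-0.355,0,0,0,0],[0,0.149,-0.355,0,0,0,0],[0,0.149,-0.355,0.3,0,0,0],[0,0.149,-0.355,0.5,0,0,0],[0,0.149,-0.355,0.5,0,0,0]])

```text
t: 18.85
tcp_pos: [0.4186, 0.2208, 0.14]
tcp_rot: [-2.704, -1.599, 0.001]
contact_force: [0.9, 1.1, -1.4]
width: 0.0178
gripper_force: 60.0
```

move_arm(rows=[[0,0,0,0.6,0,0,0],[0,0,0,0.6,0,0,0],[0,0,0,0.5,0,0,0],[0,0,0,0.35,0,0,0],[0,0,0,0.25,0,0,0],[0,0,0,0.1,0,0,0],[0,0,0,0,0,0,0]])

```text
t: 19.73
tcp_pos: [0.4198, 0.2201, 0.0216]
tcp_rot: [2.704, 1.599, -0.0]
contact_force: [-0.7, -0.6, -0.9]
width: 0.0177
gripper_force: 60.0
```

move_arm(rows=[[0,0,0,0.06,0,0,0],[0,0,0,0.04,0,0,0],[0,0,0,0.02,0,0,0],[0,0,0,0,0,0,0]])

```text
t: 20.23
tcp_pos: [0.4199, 0.22, 0.0157]
tcp_rot: [2.704, 1.599, -0.0]
contact_force: [0.9, 0.1, -1.8]
width: 0.0179
gripper_force: 60.0
```

move_arm(rows=[[0,0,0,0.02,0,0,0],[0,0,0,0.02,0,0,0],[0,0,0,0,0,0,0]])

```text
t: 20.6
tcp_pos: [0.4201, 0.2201, 0.0153]
tcp_rot: [-2.704, -1.6, 0.002]
contact_force: [-6.5, -1.8, 14.6]
width: 0.0174
gripper_force: 60.0
```

move_arm(rows=[[0.6,0,0,-0.02,0,0,0],[0.6,0,0,0,0,0,0],[0.6,0,0,0,0,0,0],[0.6,0,0,0,0,0,0],[0.6,0,0,-0.3,0,0,0],[0.6,0,0,-0.6,0,0,0],[0.6,0,0,-0.8,0,0,0],[0.6,0,0,-0.8,0,0,0],[0.6,0,0,-0.8,0,0,0],[0.6,0,0,-0.5,0,0,0]])

```text
t: 21.85
tcp_pos: [0.4206, 0.2202, 0.2082]
tcp_rot: [2.703, 1.599, 0.006]
contact_force: [0.3, -1.7, -0.6]
width: 0.0567
gripper_force: 0.0
```

move_arm(rows=[[0.65,-0.449,0.249,0,0,0,0],[0.65,-0.449,0.249,0,0,0,0],[0.65,-0.449,0.249,0,0,0,0],[0.65,-0.449,0.249,0,0,0,0],[0.65,-0.449,0.249,0,0,0,0],[0.65,-0.449,0.249,0,0,0,0],[0.65,-0.449,0.249,0,0,0,0],[0.65,-0.449,0.249,0,0,0,0],[0.65,-0.449,0.249,0,0,0,0],[0.65,-0.449,0.249,0,0,0,0]])

```text
t: 23.1
tcp_pos: [0.4209, -0.0375, 0.2058]
tcp_rot: [2.703, 1.599, 0.002]
contact_force: [0.4, 0.4, 0.2]
width: 0.0615
gripper_force: 0.0
```

move_arm(rows=[[0.65,-0.449,0.249,0,0,0,0],[0.65,-0.449,0.249,0,0,0,0],[0.65,-0.449,0.249,0,0,0,0],[0.65,-0.449,0.249,0,0,0,0],[0.65,-0.449,0.249,0,0,0,0],[0.65,-0.449,0.249,0,0,0,0],[0.65,-0.449,0.249,0,0,0,0],[0.65,-0.449,0.249,0,0,0,0],[0.65,-0.449,0.249,0,0,0,0],[0.65,-0.449,0.249,0,0,0,0]])

```text
t: 24.35
tcp_pos: [0.4219, -0.2945, 0.2057]
tcp_rot: [2.703, 1.599, 0.0]
contact_force: [0.3, 0.2, -0.3]
width: 0.061
gripper_force: 0.0
```

move_arm(rows=[[0.65,0,0,0,0,0,1],[0.65,0,0,0,0,0,1],[0.65,0,0,0,0,0,1],[0.65,0,0,0,0,0,1],[0.65,0,0,0,0,0,1],[0.65,0,0,0,0,0,1],[0.65,0,0,0,0,0,1],[0.65,0,0,0,0,0,1],[0.65,0,0,0,0,0,1],[0.65,0,0,0,0,0,1]])

```text
t: 25.6
tcp_pos: [0.4219, -0.2938, 0.2053]
tcp_rot: [3.141, 0.028, 0.001]
contact_force: [0.2, -0.4, -0.7]
width: 0.0612
gripper_force: 0.0
```

move_arm(rows=[[0.65,0,0,0.5,0,0,0.9],[0.65,0,0,0.5,0,0,0.8],[0.65,0,0,0.5,0,0,0],[0.65,0,0,0,0,0,0],[0.65,0,0,0,0,0,0]])

```text
t: 26.22
tcp_pos: [0.4224, -0.2941, 0.131]
tcp_rot: [3.131, -0.246, 0.002]
contact_force: [0.3, -0.6, 1.1]
width: 0.0608
gripper_force: 0.0
```

```bash
cat > filt.py <<'E'
import sys
from h import *
ranges=dict(green=((45,90),90,40),yellow=((18,35),130,80),)
def find(d,col,z=.012):
    im=cv2.cvtColor(d['image'],cv2.COLOR_RGB2HSV);h,s,v=[im[...,i] for i in range(3)]
    C=cloud(d)
    near=(abs(C[...,2]-.010)<.008)&(C[...,1]<-.14)&(C[...,1]>-.42)&(C[...,0]>.3)&(C[...,0]<.72)
    if col=='green': m=(h>45)&(h<90)&(s>100)&(v>40)
    if col=='yellow': m=(h>15)&(h<35)&(s>110)&(v>80)
    if col=='grey': m=(s<60)&(v>35)&(v<110)
    if col=='white': m=(s<40)&(v>185)
    m=cv2.morphologyEx((m&near).astype(np.uint8),cv2.MORPH_OPEN,np.ones((5,5)))
    n,l,st,ce=cv2.connectedComponentsWithStats(m)
    for i in range(1,n):
        if st[i,4]>150:
            c,_=cv2.findContours((l==i).astype(np.uint8),0,2);(e,ax,_)=cv2.fitEllipse(c[0])
            P=ray(d,e[0],e[1],z);print(col,st[i,4],np.round(e,1),np.round(ax,1),'->',P.round(4))
if __name__=='__main__':
    d=grab('wrist',sys.argv[1] if len(sys.argv)>1 else None)
    for c in('green','yellow','grey','white'):find(d,c)
E
python3 filt.py f1.png; python3 -c "
from h import *
go(.424,-.293,.06,-8.7)"
```

```text
green 921 [315.4 192.8] [32.4 34.8] -> [ 0.4246 -0.2888  0.012 ]
yellow 991 [227.4 165.8] [33.  36.6] -> [ 0.4669 -0.2047  0.012 ]
grey 1191 [303.4 108.3] [37.2 39.2] -> [ 0.5099 -0.2909  0.012 ]
tcp [ 0.4226 -0.2943  0.1313] yaw -9.0 w 0.0609 t 26.27 
 shift now-axes [ 0.02 -0.03  1.43] after-turn axes [ 0.02 -0.03  1.43] turn units -0.05
```

View pics/f1.png

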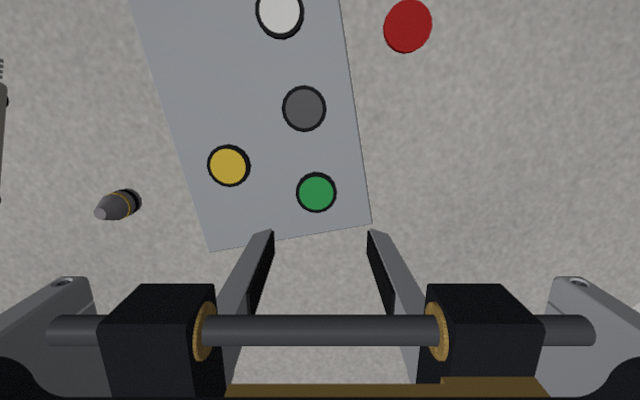

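Green is at (315,193), yellow (227,166), grey (303,108) and white (280,12). I'll correct about 6 mm and descend on green.

move_arm(rows=[[0.65,0.03,-0.11,0.6,0,0,0],[0.65,0,0,0.6,0,0,0],[0.65,0,0,0.6,0,0,0],[0.65,0,0,0.45,0,0,0],[0.65,0,0,0.2,0,0,0],[0.65,0,0,0.03,0,0,0],[0.65,0,0,0,0,0,0]], grip_force=25)

```text
t: 27.15
tcp_pos: [0.4249, -0.2889, 0.0068]
tcp_rot: [3.131, -0.246, 0.002]
contact_force: [0.1, 0.6, -0.1]
width: 0.0613
gripper_force: 0.0
```

move_arm(rows=[[0.4,0,0,0.02,0,0,0],[0.4,0,0,0,0,0,0],[0.4,0,0,0,0,0,0],[0.4,0,0,0,0,0,0]])

```text
t: 27.65
tcp_pos: [0.4245, -0.2885, 0.0052]
tcp_rot: [3.131, -0.246, 0.001]
contact_force: [-0.2, -0.9, 3.6]
width: 0.0428
gripper_force: 25.0
```

move_arm(rows=[[0.4,0,0,-0.1,0,0,0],[0.4,0,0,-0.4,0,0,0],[0.4,0,0,-0.7,0,0,0],[0.4,0,0,-0.8,0,0,0],[0.4,0,0,-0.8,0,0,0],[0.4,0,0,-0.7,0,0,0],[0.4,0.116,-0.2,0,0,0,0],[0.4,0.116,-0.43,0,0,0,0],[0.4,0.116,-0.5,0,0,0,0],[0.4,0.116,-0.5,0,0,0,0]])

```text
t: 28.9
tcp_pos: [0.4593, -0.2094, 0.1775]
tcp_rot: [-3.13, 0.246, 0.005]
contact_force: [0.3, -0.4, -0.1]
width: 0.043
gripper_force: 25.0
```

move_arm(rows=[[0.4,0.116,-0.6,0,0,0,0],[0.4,0.116,-0.6,0,0,0,0],[0.4,0.116,-0.6,0,0,0,0],[0.4,0.116,-0.6,0,0,0,0],[0.4,0.116,-0.6,0,0,0,0],[0.4,0.116,-0.6,0,0,0,0],[0.4,0,-0.6,0,0,0,0],[0.4,0,-0.6,0,0,0,0],[0.4,0,-0.6,0,0,0,0],[0.4,0,-0.6,0,0,0,0]])

```text
t: 30.15
tcp_pos: [0.5398, 0.0812, 0.1773]
tcp_rot: [-3.132, 0.246, 0.006]
contact_force: [0.8, -0.7, 0.2]
width: 0.0436
gripper_force: 25.0
```

move_arm(rows=[[0.4,0,-0.2,0,0,0,0],[0.4,0,0,0,0,0,0],[0.4,0,0,0,0,0,0]])

```text
t: 30.52
tcp_pos: [0.5424, 0.0887, 0.1792]
tcp_rot: [3.132, -0.247, -0.001]
contact_force: [-0.6, -0.2, -0.4]
width: 0.0433
gripper_force: 25.0
```

```bash
cat > barrel.py <<'E'
import sys
from h import *
print(env.state()['contact_force'].round(1));go(.5395,.0692,.08,-8.7)
d=grab('wrist',sys.argv[1] if len(sys.argv)>1 else None)
im=d['image'].astype(int);m=((im[...,0]>100)&(im[...,1]<70)&(im[...,2]<70)).astype(np.uint8)
n,l,st,ce=cv2.connectedComponentsWithStats(m)
for i in range(1,n):
    P=ray(d,*ce[i],.058)
    if st[i,4]>5 and np.hypot(P[0]-.54,P[1]-.069)<.09: print('red',st[i,4],ce[i].round(1),P.round(4))
for n_,P in dict(axis66=(.5395,.0692,.066),axis119=(.5395,.0692,.119)).items(): print(n_,proj(d,P).round(1))
E
python3 barrel.py b1.png
```

```text
[-0.6 -0.2 -0.4]
tcp [0.5424 0.0887 0.1792] yaw -9.0 w 0.0433 t 30.52 
 shift now-axes [0.01 0.39 1.98] after-turn axes [0.   0.39 1.98] turn units -0.06
red 24 [357.3 149. ] [0.5824 0.0452 0.058 ]
axis66 [340.1 195.2]
axis119 [344.2 211.8]
```

View pics/b1.png

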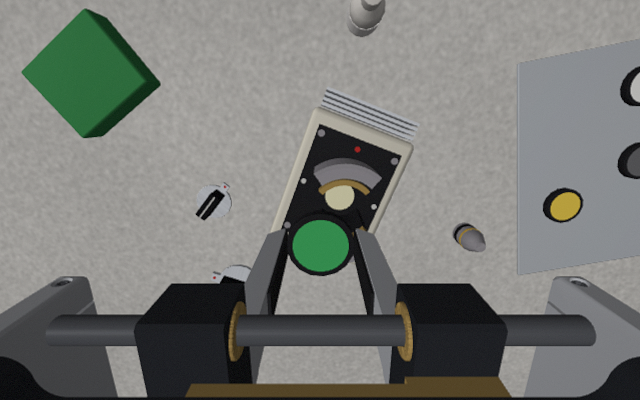

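Green sits squarely in the grip at (320,245) and the barrel floor is at (340,195). The tool overshot by 20 mm, so I'll correct that before lowering.

move_arm(rows=[[0.4,0,0.2,0,0,0,0],[0.4,0,0.19,0,0,0,-0.06],[0.4,0,0,0.3,0,0,0],[0.4,0,0,0.4,0,0,0],[0.4,0,0,0.2,0,0,0],[0.4,0,0,0,0,0,0],[0.4,0,0,0,0,0,0]])

```text
t: 31.45
tcp_pos: [0.5401, 0.0702, 0.1352]
tcp_rot: [-3.133, 0.236, -0.002]
contact_force: [-0.2, 0.4, -0.2]
width: 0.0431
gripper_force: 25.0
```

```bash
python3 barrel.py b2.png
```

```text
[-0.2  0.4 -0.2]
tcp [0.5401 0.0702 0.1352] yaw -8.6 w 0.0431 t 31.45 
 shift now-axes [-0.01  0.02  1.1 ] after-turn axes [-0.01  0.02  1.1 ] turn units 0.01
red 34 [342.1 155.9] [0.5825 0.0452 0.058 ]
axis66 [322.3 209.3]
axis119 [322.7 232.6]
```

View pics/b2.png

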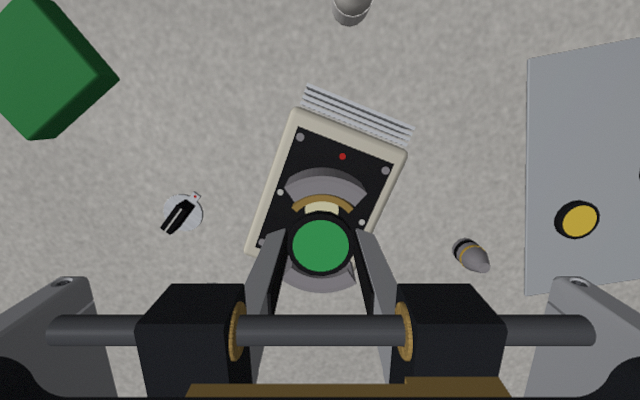

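The filter is over the rim at (320,245) and lined up with the slots. I'll lower it with checks.

move_arm(rows=[[0.4,-0.01,0.02,0.1,0,0,0],[0.4,0,0,0.15,0,0,0],[0.4,0,0,0.15,0,0,0],[0.4,0,0,0.1,0,0,0],[0.4,0,0,0,0,0,0]])

```text
t: 32.12
tcp_pos: [0.5386, 0.0693, 0.109]
tcp_rot: [3.133, -0.236, -0.002]
contact_force: [0.1, 0.0, -0.1]
width: 0.0431
gripper_force: 25.0
```

move_arm(rows=[[0.4,0,0,0.2,0,0,0],[0.4,0,0,0.2,0,0,0],[0.4,0,0,0.2,0,0,0],[0.4,0,0,0.15,0,0,0],[0.4,0,0,0.05,0,0,0],[0.4,0,0,0,0,0,0]])

```text
t: 32.88
tcp_pos: [0.539, 0.0692, 0.0696]
tcp_rot: [3.133, -0.236, -0.0]
contact_force: [0.5, -0.1, 0.6]
width: 0.043
gripper_force: 25.0
```

move_arm(rows=[[0.4,0,0,0.04,0,0,0],[0.4,0,0,0.01,0,0,0],[0.58,0,0,0,0,0,0],[0.58,0,0,0,0,0,0],[0.58,0,0,0,0,0,0]])

```text
t: 33.5
tcp_pos: [0.5391, 0.0692, 0.0674]
tcp_rot: [3.133, -0.236, 0.0]
contact_force: [-0.3, -0.3, -0.1]
width: 0.0541
gripper_force: 0.0
```

move_arm(rows=[[0.58,0,0,-0.2,0,0,0],[0.58,0,0,-0.5,0,0,0],[0.58,0,0,-0.7,0,0,0],[0.58,0,0,-0.7,0,0,0],[0.58,0,0,-0.1,0,0,0],[0.58,0,0,0,0,0,0]])

```text
t: 34.25
tcp_pos: [0.5387, 0.0693, 0.1768]
tcp_rot: [3.133, -0.236, -0.0]
contact_force: [0.2, -0.8, 0.1]
width: 0.0545
gripper_force: 0.0
```

```bash
python3 barrel.py b3.png; python3 - <<'E'
from h import *
go(.4665,-.2047,.18)
d=grab('wrist');C=cloud(d)
im=cv2.cvtColor(d['image'],cv2.COLOR_RGB2HSV)
m=(np.hypot(C[...,0]-.539,C[...,1]-.069)<.03)&(im[...,0]>45)&(im[...,0]<90)&(im[...,1]>100);print(m.sum(),C[m].mean(0))
E
```

```text
[ 0.2 -0.8  0.1]
tcp [0.5387 0.0693 0.1768] yaw -8.6 w 0.0545 t 34.25 
 shift now-axes [ 0.02 -0.    1.94] after-turn axes [ 0.02 -0.    1.94] turn units 0.01
red 24 [338.  148.7] [0.5826 0.0453 0.058 ]
axis66 [320.9 195.3]
axis119 [321.  212.1]
tcp [0.5381 0.0693 0.1758] yaw -8.6 w 0.0546 t 34.3 
 shift now-axes [-0.59  5.63 -0.08] after-turn axes [-0.59  5.63 -0.08] turn units 0.0
920 [0.53694803 0.07069079 0.07452752]
```

Green is seated, with its top at about 74 mm. On to yellow.

move_arm(rows=[[0.65,-0.059,0.4,0,0,0,0],[0.65,-0.059,0.58,0,0,0,0],[0.65,-0.059,0.58,0,0,0,0],[0.65,-0.059,0.58,0,0,0,0],[0.65,-0.059,0.58,0,0,0,0],[0.65,-0.059,0.58,0,0,0,0],[0.65,-0.059,0.58,0,0,0,0],[0.65,-0.059,0.58,0,0,0,0],[0.65,-0.059,0.58,0.3,0,0,0],[0.65,-0.059,0.59,0.6,0,0,0]])

```text
t: 35.6
tcp_pos: [0.4674, -0.2057, 0.1313]
tcp_rot: [3.132, -0.236, 0.001]
contact_force: [-0.0, -0.1, 0.6]
width: 0.0614
gripper_force: 0.0
```

move_arm(rows=[[0.65,0,0,0,0,0,0],[0.65,0,0,0,0,0,0]])

```text
t: 35.85
tcp_pos: [0.4675, -0.204, 0.1319]
tcp_rot: [-3.132, 0.236, 0.001]
contact_force: [0.1, 0.4, 0.3]
width: 0.0614
gripper_force: 0.0
```

```bash
python3 filt.py; python3 -c "
from h import *
go(.4665,-.2047,.006)"
```

```text
yellow 910 [321.5 194. ] [33.  33.7] -> [ 0.467  -0.2044  0.012 ]
grey 1083 [400.6 140.6] [35.1 37.9] -> [ 0.5099 -0.2907  0.012 ]
tcp [ 0.468  -0.2041  0.1326] yaw -8.6 w 0.0612 t 35.9 
 shift now-axes [-0.03  0.02  2.53] after-turn axes [-0.03  0.02  2.53] turn units 0.0
```

move_arm(rows=[[0.65,-0.01,0,0.6,0,0,0],[0.65,0,0,0.6,0,0,0],[0.65,0,0,0.6,0,0,0],[0.65,0,0,0.45,0,0,0],[0.65,0,0,0.2,0,0,0],[0.65,0,0,0.05,0,0,0],[0.65,0,0,0.02,0,0,0],[0.65,0,0,0,0,0,0]])

```text
t: 36.9
tcp_pos: [0.4677, -0.205, 0.0071]
tcp_rot: [3.132, -0.236, 0.002]
contact_force: [0.0, -0.1, 0.7]
width: 0.061
gripper_force: 0.0
```

move_arm(rows=[[0.4,0,0,0,0,0,0],[0.4,0,0,0,0,0,0],[0.4,0,0,0,0,0,0],[0.4,0,0,0,0,0,0],[0.4,0,0,0,0,0,0]])

```text
t: 37.52
tcp_pos: [0.4672, -0.2047, 0.0065]
tcp_rot: [3.132, -0.236, 0.0]
contact_force: [-0.1, -0.1, 3.5]
width: 0.0427
gripper_force: 25.0
```

```bash
python3 -c "
from h import *
go(.5392,.0692,.18)"
```

```text
tcp [ 0.4672 -0.2047  0.0065] yaw -8.6 w 0.0427 t 37.52 
 shift now-axes [ 0.6  -5.63 -3.47] after-turn axes [ 0.6  -5.63 -3.47] turn units 0.0
```

move_arm(rows=[[0.4,0,0,-0.1,0,0,0],[0.4,0,0,-0.4,0,0,0],[0.4,0,0,-0.7,0,0,0],[0.4,0,0,-0.8,0,0,0],[0.4,0,0,-0.8,0,0,0],[0.4,0,0,-0.67,0,0,0],[0.4,0.06,-0.2,0,0,0,0],[0.4,0.06,-0.4,0,0,0,0]])

```text
t: 38.52
tcp_pos: [0.4771, -0.1751, 0.1786]
tcp_rot: [-3.132, 0.238, 0.002]
contact_force: [-0.2, 0.1, -1.1]
width: 0.0429
gripper_force: 25.0
```

move_arm(rows=[[0.4,0.06,-0.58,0,0,0,0],[0.4,0.06,-0.58,0,0,0,0],[0.4,0.06,-0.58,0,0,0,0],[0.4,0.06,-0.58,0,0,0,0],[0.4,0.06,-0.58,0,0,0,0],[0.4,0.06,-0.58,0,0,0,0],[0.4,0.06,-0.58,0,0,0,0],[0.4,0.06,-0.58,0,0,0,0],[0.4,0,-0.39,0,0,0,0],[0.4,0,0,0,0,0,0]])

```text
t: 39.78
tcp_pos: [0.5383, 0.0703, 0.1785]
tcp_rot: [3.133, -0.233, -0.003]
contact_force: [-0.7, 1.1, -0.0]
width: 0.0433
gripper_force: 25.0
```

move_arm(rows=[[0.4,0,0,0.3,0,0,0],[0.4,0,0,0.4,0,0,0],[0.4,0,0,0.2,0,0,0],[0.4,0,0,0,0,0,0],[0.4,0,0,0,0,0,0]])

```text
t: 40.4
tcp_pos: [0.5394, 0.0689, 0.1352]
tcp_rot: [3.133, -0.237, 0.002]
contact_force: [0.4, -0.1, 0.1]
width: 0.0429
gripper_force: 25.0
```

```bash
python3 barrel.py b4.png
```

```text
[ 0.4 -0.1  0.1]
tcp [0.5394 0.0689 0.1352] yaw -8.7 w 0.0429 t 40.4 
 shift now-axes [-0.   -0.01  1.1 ] after-turn axes [ 0.   -0.01  1.1 ] turn units 0.01
red 32 [340.5 155.5] [0.5824 0.0453 0.058 ]
axis66 [320.8 208.8]
axis119 [320.9 232. ]
```

View pics/b4.png

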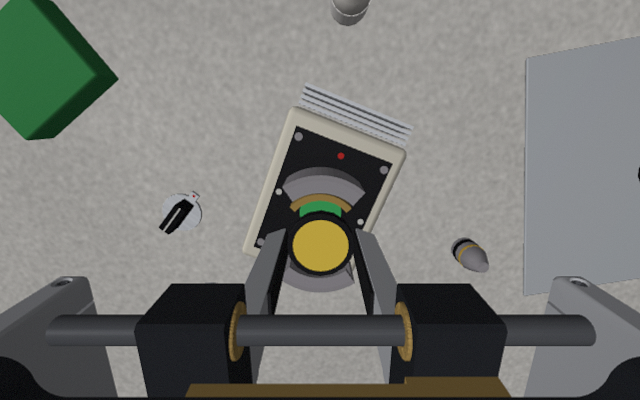

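Yellow is held level over the barrel at (320,245), with green in place beneath. I'll lower it.

move_arm(rows=[[0.4,0,0,0.15,0,0,0],[0.4,0,0,0.2,0,0,0],[0.4,0,0,0.2,0,0,0],[0.4,0,0,0,0,0,0]])

```text
t: 40.95
tcp_pos: [0.5383, 0.0693, 0.106]
tcp_rot: [-3.133, 0.236, 0.003]
contact_force: [-1.2, 0.2, -1.1]
width: 0.0429
gripper_force: 25.0
```

move_arm(rows=[[0.4,0,0,0.2,0,0,0],[0.4,0,0,0.2,0,0,0],[0.4,0,0,0.1,0,0,0],[0.4,0,0,0.07,0,0,0],[0.4,0,0,0,0,0,0],[0.4,0,0,0,0,0,0]])

```text
t: 41.7
tcp_pos: [0.5392, 0.0692, 0.079]
tcp_rot: [-3.133, 0.236, -0.001]
contact_force: [0.0, -0.2, 0.0]
width: 0.0428
gripper_force: 25.0
```

move_arm(rows=[[0.4,0,0,0.04,0,0,0],[0.4,0,0,0.01,0,0,0],[0.58,0,0,0,0,0,0],[0.58,0,0,0,0,0,0],[0.58,0,0,0,0,0,0]])

```text
t: 42.32
tcp_pos: [0.5389, 0.0692, 0.0762]
tcp_rot: [3.133, -0.236, -0.0]
contact_force: [0.1, -0.4, 0.1]
width: 0.0546
gripper_force: 0.0
```

move_arm(rows=[[0.58,0,0,-0.2,0,0,0],[0.58,0,0,-0.5,0,0,0],[0.58,0,0,-0.7,0,0,0],[0.58,0,0,-0.6,0,0,0],[0.58,0,0,0,0,0,0]])

```text
t: 42.95
tcp_pos: [0.541, 0.0691, 0.1795]
tcp_rot: [3.133, -0.236, 0.01]
contact_force: [0.2, -0.4, -0.3]
width: 0.0544
gripper_force: 0.0
```

```bash
cat > seat.py <<'E'
import sys
from h import *
d=grab('wrist');C=cloud(d)
m=(np.hypot(C[...,0]-.539,C[...,1]-.069)<.02)&(C[...,2]<.115)&(C[...,2]>.06)
print(m.sum(),C[m].mean(0).round(4),np.percentile(C[m][:,2],[10,50,90]).round(4),np.median(d['image'][m],0))
P=C[m];A=np.c_[P[:,:2]-[.539,.069],np.ones(len(P))];print('slope',np.linalg.lstsq(A,P[:,2],rcond=None)[0].round(3))
s=grab('side')
from filt import find
find(s,'white');find(s,'grey')
E
python3 seat.py; python3 -c "
from h import *
go(.600,-.282,.18)"
```

```text
1093 [0.5372 0.0694 0.0811] [0.0802 0.0812 0.082 ] [185. 160.  62.]
slope [0.002 0.002 0.081]
grey 419 [315.8 334.3] [20.6 24.4] -> [ 0.5087 -0.2961  0.012 ]
tcp [0.5386 0.0693 0.1757] yaw -8.6 w 0.0549 t 43.05 
 shift now-axes [ 2.27  6.76 -0.09] after-turn axes [ 2.27  6.76 -0.09] turn units 0.0
```

Yellow lies flat with its top at 81 mm. Next is white.

move_arm(rows=[[0.65,0.19,0.4,0,0,0,0],[0.65,0.19,0.57,0,0,0,0],[0.65,0.19,0.57,0,0,0,0],[0.65,0.19,0.57,0,0,0,0],[0.65,0.19,0.57,0,0,0,0],[0.65,0.19,0.57,0,0,0,0],[0.65,0.19,0.57,0,0,0,0],[0.65,0.19,0.57,0,0,0,0],[0.65,0.19,0.57,0,0,0,0],[0.65,0.19,0.57,0,0,0,0]])

```text
t: 44.3
tcp_pos: [0.5904, -0.2188, 0.1736]
tcp_rot: [-3.131, 0.236, 0.006]
contact_force: [-0.1, -0.3, 0.1]
width: 0.0611
gripper_force: 0.0
```

move_arm(rows=[[0.65,0.19,0.57,0.3,0,0,0],[0.65,0.18,0.57,0.6,0,0,0],[0.65,0,0.09,0,0,0,0],[0.65,0,0,0,0,0,0],[0.65,0,0,0,0,0,0]])

```text
t: 44.92
tcp_pos: [0.601, -0.2813, 0.1322]
tcp_rot: [3.132, -0.235, 0.002]
contact_force: [0.2, -0.4, 0.2]
width: 0.061
gripper_force: 0.0
```

```bash
sed -i 's/v>185/v>150/' filt.py; python3 filt.py f3.png; python3 -c "
from h import *
go(.600,-.282,.006)"
```

```text
grey 744 [341.2 268.8] [28.3 31.9] -> [ 0.5102 -0.2909  0.012 ]
white 827 [323.9 197.8] [31.1 32.3] -> [ 0.5961 -0.2838  0.012 ]
tcp [ 0.601  -0.2813  0.1324] yaw -8.6 w 0.0615 t 44.98 
 shift now-axes [-0.02  0.02  2.53] after-turn axes [-0.02  0.02  2.53] turn units 0.0
```

View pics/f3.png

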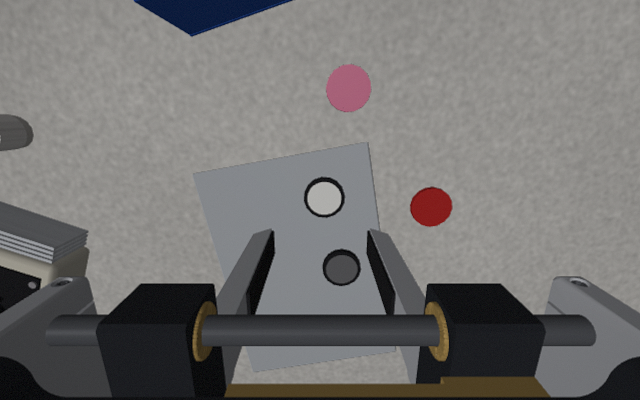

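White is at (324,198), grey at (341,269), and pink and red lie off the pad. I'll correct 5 mm and grasp white.

move_arm(rows=[[0.65,-0.09,0.06,0.6,0,0,0],[0.65,0,0,0.6,0,0,0],[0.65,0,0,0.6,0,0,0],[0.65,0,0,0.45,0,0,0],[0.65,0,0,0.2,0,0,0],[0.65,0,0,0.06,0,0,0],[0.65,0,0,0.02,0,0,0],[0.65,0,0,0,0,0,0]])

```text
t: 45.98
tcp_pos: [0.5962, -0.2847, 0.0057]
tcp_rot: [3.132, -0.236, 0.002]
contact_force: [-0.7, 0.4, -0.5]
width: 0.0611
gripper_force: 0.0
```

move_arm(rows=[[0.4,0,0,0,0,0,0],[0.4,0,0,0,0,0,0],[0.4,0,0,0,0,0,0],[0.4,0,0,0,0,0,0],[0.4,0,0,0,0,0,0]])

```text
t: 46.6
tcp_pos: [0.5957, -0.2844, 0.005]
tcp_rot: [3.132, -0.236, 0.0]
contact_force: [-0.6, 1.4, 3.1]
width: 0.043
gripper_force: 25.0
```

```bash
python3 -c "
from h import *
go(.5392,.0692,.18)"
```

```text
tcp [ 0.5957 -0.2844  0.005 ] yaw -8.6 w 0.043 t 46.6 
 shift now-axes [-2.18 -6.82 -3.5 ] after-turn axes [-2.18 -6.82 -3.5 ] turn units 0.0
```

move_arm(rows=[[0.4,0,0,-0.1,0,0,0],[0.4,0,0,-0.4,0,0,0],[0.4,0,0,-0.7,0,0,0],[0.4,0,0,-0.8,0,0,0],[0.4,0,0,-0.8,0,0,0],[0.4,0,0,-0.7,0,0,0],[0.4,0,-0.2,0,0,0,0],[0.4,0,-0.42,0,0,0,0]])

```text
t: 47.6
tcp_pos: [0.5997, -0.2527, 0.179]
tcp_rot: [-3.132, 0.238, 0.002]
contact_force: [-0.7, 0.8, -0.1]
width: 0.043
gripper_force: 25.0
```

move_arm(rows=[[0.4,-0.218,-0.58,0,0,0,0],[0.4,-0.218,-0.58,0,0,0,0],[0.4,-0.218,-0.58,0,0,0,0],[0.4,-0.218,-0.58,0,0,0,0],[0.4,-0.218,-0.58,0,0,0,0],[0.4,-0.218,-0.58,0,0,0,0],[0.4,-0.218,-0.58,0,0,0,0],[0.4,-0.218,-0.58,0,0,0,0],[0.4,-0.218,-0.58,0,0,0,0],[0.4,-0.218,-0.58,0,0,0,0]])

```text
t: 48.85
tcp_pos: [0.5338, 0.0518, 0.1774]
tcp_rot: [-3.132, 0.235, 0.007]
contact_force: [0.6, -0.1, -0.3]
width: 0.0431
gripper_force: 25.0
```

move_arm(rows=[[0.4,0,-0.4,0,0,0,0],[0.4,0,0,0.3,0,0,0],[0.4,0,0,0.4,0,0,0],[0.4,0,0,0.2,0,0,0],[0.4,0,0,0,0,0,0],[0.4,0,0,0,0,0,0]])

```text
t: 49.6
tcp_pos: [0.5393, 0.069, 0.135]
tcp_rot: [3.133, -0.237, 0.001]
contact_force: [0.5, -0.1, -0.2]
width: 0.043
gripper_force: 25.0
```

```bash
python3 barrel.py b5.png; python3 - <<'E'
from h import *
d=grab('wrist');C=cloud(d);p=(320,245);print(C[245,320].round(4),d['image'][245,320],C[260,320].round(4),C[230,320].round(4),C[245,305].round(4),C[245,335].round(4))
E
```

```text
[ 0.5 -0.1 -0.2]
tcp [0.5393 0.069  0.135 ] yaw -8.7 w 0.043 t 49.6 
 shift now-axes [ 0.   -0.01  1.1 ] after-turn axes [ 0.   -0.01  1.1 ] turn units 0.01
red 34 [340.6 155.3] [0.5824 0.0453 0.058 ]
axis66 [320.8 208.7]
axis119 [320.9 231.9]
[0.5396 0.0699 0.1407] [182 182 179] [0.5294 0.0714 0.1413] [0.5498 0.0683 0.1406] [0.5412 0.0794 0.141 ] [0.5385 0.0604 0.1414]
```

White is held level at 141 mm and centred. I'll lower it.

move_arm(rows=[[0.4,0,0,0.15,0,0,0],[0.4,0,0,0.2,0,0,0],[0.4,0,0,0.2,0,0,0],[0.4,0,0,0,0,0,0]])

```text
t: 50.2
tcp_pos: [0.538, 0.0693, 0.1057]
tcp_rot: [3.133, -0.236, -0.004]
contact_force: [-0.7, -0.2, -0.8]
width: 0.043
gripper_force: 25.0
```

move_arm(rows=[[0.4,0,0,0.2,0,0,0],[0.4,0,0,0.15,0,0,0],[0.4,0,0,0.09,0,0,0],[0.4,0,0,0,0,0,0],[0.4,0,0,0.03,0,0,0],[0.4,0,0,0.02,0,0,0],[0.4,0,0,0,0,0,0]])

```text
t: 51.08
tcp_pos: [0.5392, 0.0692, 0.083]
tcp_rot: [3.133, -0.236, 0.001]
contact_force: [-0.1, 0.4, 1.2]
width: 0.0432
gripper_force: 25.0
```

move_arm(rows=[[0.58,0,0,0,0,0,0],[0.58,0,0,0,0,0,0],[0.58,0,0,0,0,0,0],[0.58,0,0,-0.2,0,0,0],[0.58,0,0,-0.5,0,0,0],[0.58,0,0,-0.6,0,0,0],[0.58,0,0,-0.6,0,0,0],[0.58,0,0,0,0,0,0],[0.58,0,0,0,0,0,0]])

```text
t: 52.2
tcp_pos: [0.5384, 0.0693, 0.1768]
tcp_rot: [3.133, -0.236, -0.002]
contact_force: [-0.5, -0.9, -0.0]
width: 0.0546
gripper_force: 0.0
```

```bash
python3 seat.py; python3 -c "
from h import *
go(.510,-.2908,.18)"
```

```text
1255 [0.5382 0.0692 0.0892] [0.0883 0.0892 0.09  ] [186. 185. 183.]
slope [0.002 0.003 0.089]
grey 421 [319.8 346.7] [20.9 24.4] -> [ 0.508  -0.3248  0.012 ]
tcp [0.5379 0.0693 0.176 ] yaw -8.6 w 0.0542 t 52.3 
 shift now-axes [ 0.53  7.2  -0.08] after-turn axes [ 0.53  7.2  -0.08] turn units 0.0
```

White is flat at 89 mm. Grey has been knocked about 29 mm towards -y, so I'll aim for its new place.

move_arm(rows=[[0.65,0.05,0.4,0,0,0,0],[0.65,0.05,0.6,0,0,0,0],[0.65,0.05,0.6,0,0,0,0],[0.65,0.05,0.6,0,0,0,0],[0.65,0.05,0.6,0,0,0,0],[0.65,0.05,0.6,0,0,0,0],[0.65,0.05,0.6,0,0,0,0],[0.65,0.05,0.6,0,0,0,0],[0.65,0.05,0.6,0,0,0,0],[0.65,0.05,0.6,0,0,0,0]])

```text
t: 53.55
tcp_pos: [0.5194, -0.2218, 0.1761]
tcp_rot: [-3.131, 0.236, 0.004]
contact_force: [-0.4, 0.0, 0.7]
width: 0.0613
gripper_force: 0.0
```

move_arm(rows=[[0.65,0.05,0.6,0,0,0,0],[0.65,0.05,0.6,0.3,0,0,0],[0.65,0.02,0.6,0.6,0,0,0],[0.65,0,0.17,0,0,0,0],[0.65,0,0,0,0,0,0],[0.65,0,0,0,0,0,0]])

```text
t: 54.3
tcp_pos: [0.512, -0.319, 0.1338]
tcp_rot: [3.132, -0.235, 0.002]
contact_force: [-0.1, -0.6, -0.1]
width: 0.0614
gripper_force: 0.0
```

```bash
python3 filt.py f4.png; python3 -c "
from h import *
go(.510,-.3195,.006)"
```

```text
grey 880 [322.8 196.3] [31.8 33.1] -> [ 0.5086 -0.3206  0.012 ]
tcp [ 0.5121 -0.319   0.1339] yaw -8.6 w 0.061 t 54.35 
 shift now-axes [-0.04  0.01  2.56] after-turn axes [-0.04  0.02  2.56] turn units 0.0
```

View pics/f4.png

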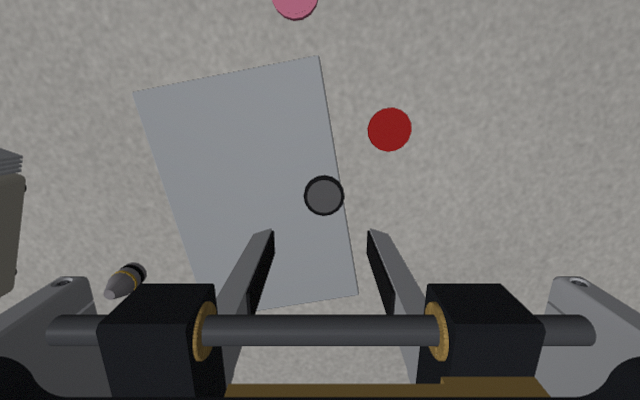

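Grey is at (323,196), now at the pad's edge but flat. I'll correct 4 mm and grasp it.

move_arm(rows=[[0.65,-0.06,0.04,0.6,0,0,0],[0.65,0,0,0.6,0,0,0],[0.65,0,0,0.6,0,0,0],[0.65,0,0,0.47,0,0,0],[0.65,0,0,0.2,0,0,0],[0.65,0,0,0.06,0,0,0],[0.65,0,0,0.02,0,0,0],[0.65,0,0,0,0,0,0]])

```text
t: 55.35
tcp_pos: [0.5086, -0.3215, 0.0062]
tcp_rot: [3.132, -0.236, 0.002]
contact_force: [0.3, 0.1, 0.6]
width: 0.0613
gripper_force: 0.0
```

move_arm(rows=[[0.4,0,0,0,0,0,0],[0.4,0,0,0,0,0,0],[0.4,0,0,0,0,0,0],[0.4,0,0,0,0,0,0],[0.4,0,0,0,0,0,0]])

```text
t: 55.98
tcp_pos: [0.5082, -0.3212, 0.0055]
tcp_rot: [3.132, -0.236, 0.0]
contact_force: [-0.9, 1.0, 2.8]
width: 0.043
gripper_force: 25.0
```

```bash
python3 -c "
from h import *
go(.5392,.0692,.18)"
```

```text
tcp [ 0.5082 -0.3212  0.0055] yaw -8.6 w 0.043 t 55.98 
 shift now-axes [-0.56 -7.81 -3.49] after-turn axes [-0.56 -7.81 -3.49] turn units 0.0
```

move_arm(rows=[[0.4,0,0,-0.1,0,0,0],[0.4,0,0,-0.4,0,0,0],[0.4,0,0,-0.7,0,0,0],[0.4,0,0,-0.8,0,0,0],[0.4,0,0,-0.8,0,0,0],[0.4,0,0,-0.7,0,0,0],[0.4,0,-0.2,0,0,0,0],[0.4,0,-0.4,0,0,0,0],[0.4,0,-0.58,0,0,0,0],[0.4,0,-0.58,0,0,0,0]])

```text
t: 57.22
tcp_pos: [0.5202, -0.2312, 0.1778]
tcp_rot: [-3.13, 0.236, 0.006]
contact_force: [-0.5, 0.5, -0.2]
width: 0.0431
gripper_force: 25.0
```

move_arm(rows=[[0.4,-0.056,-0.58,0,0,0,0],[0.4,-0.056,-0.58,0,0,0,0],[0.4,-0.056,-0.58,0,0,0,0],[0.4,-0.056,-0.58,0,0,0,0],[0.4,-0.056,-0.58,0,0,0,0],[0.4,-0.056,-0.58,0,0,0,0],[0.4,-0.056,-0.58,0,0,0,0],[0.4,-0.056,-0.58,0,0,0,0],[0.4,-0.056,-0.58,0,0,0,0],[0.4,-0.056,-0.58,0,0,0,0]])

```text
t: 58.48
tcp_pos: [0.5351, 0.0592, 0.1779]
tcp_rot: [-3.132, 0.235, 0.007]
contact_force: [0.4, -0.9, -0.3]
width: 0.0432
gripper_force: 25.0
```

move_arm(rows=[[0.4,0,-0.25,0,0,0,0],[0.4,0,0,0.3,0,0,0],[0.4,0,0,0.4,0,0,0],[0.4,0,0,0.2,0,0,0],[0.4,0,0,0,0,0,0],[0.4,0,0,0,0,0,0]])

```text
t: 59.22
tcp_pos: [0.5394, 0.0689, 0.1357]
tcp_rot: [3.133, -0.237, 0.001]
contact_force: [-0.2, -0.7, 0.0]
width: 0.0429
gripper_force: 25.0
```

```bash
python3 barrel.py b6.png; python3 - <<'E'
from h import *
d=grab('wrist');C=cloud(d);p=(320,245);print(C[245,320].round(4),d['image'][245,320],C[260,320].round(4),C[230,320].round(4),C[245,305].round(4),C[245,335].round(4))
E
```

```text
[-0.2 -0.7  0. ]
tcp [0.5394 0.0689 0.1357] yaw -8.7 w 0.0429 t 59.23 
 shift now-axes [ 0.   -0.01  1.11] after-turn axes [ 0.   -0.01  1.11] turn units 0.01
red 32 [340.5 155.5] [0.5823 0.0453 0.058 ]
axis66 [320.7 208.6]
axis119 [320.8 231.7]
[0.5396 0.0699 0.1412] [82 82 83] [0.5293 0.0714 0.1415] [0.5497 0.0683 0.1407] [0.5412 0.0794 0.1413] [0.5384 0.0603 0.1417]
```

move_arm(rows=[[0.4,0,0,0.15,0,0,0],[0.4,0,0,0.2,0,0,0],[0.4,0,0,0.2,0,0,0],[0.4,0,0,0.15,0,0,0],[0.4,0,0,0.1,0,0,0],[0.4,0,0,0.03,0,0,0],[0.4,0,0,0.03,0,0,0],[0.4,0,0,0.03,0,0,0],[0.4,0,0,0,0,0,0]])

```text
t: 60.45
tcp_pos: [0.5393, 0.0692, 0.0915]
tcp_rot: [3.133, -0.236, 0.001]
contact_force: [-2.0, 0.8, 4.5]
width: 0.0427
gripper_force: 25.0
```

move_arm(rows=[[0.58,0,0,0,0,0,0],[0.58,0,0,0,0,0,0],[0.58,0,0,0,0,0,0],[0.58,0,0,-0.2,0,0,0],[0.58,0,0,-0.5,0,0,0],[0.58,0,0,-0.6,0,0,0],[0.58,0,0,-0.6,0,0,0],[0.58,0,0,0,0,0,0],[0.58,0,0,0,0,0,0]])

```text
t: 61.58
tcp_pos: [0.5384, 0.0693, 0.1847]
tcp_rot: [-3.133, 0.236, 0.002]
contact_force: [0.5, 0.5, 0.3]
width: 0.0542
gripper_force: 0.0
```

```bash
python3 seat.py; python3 -c "
from h import *
go(.42,.22,.13,61.3)"
```

```text
1311 [0.5391 0.069  0.0972] [0.0963 0.0972 0.0981] [82. 82. 84.]
slope [0.002 0.001 0.097]
tcp [0.538  0.0693 0.184 ] yaw -8.6 w 0.0546 t 61.67 
 shift now-axes [-2.78 -2.63  1.09] after-turn axes [ 1.51 -3.52  1.08] turn units -11.66
```

All four are flat (97 mm top). Now for the cover.

move_arm(rows=[[0.6,-0.348,-0.329,0,0,0,0],[0.6,-0.348,-0.329,0,0,0,0],[0.6,-0.348,-0.329,0,0,0,0],[0.6,-0.348,-0.329,0,0,0,0],[0.6,-0.348,-0.329,0,0,0,0],[0.6,-0.348,-0.329,0,0,0,0],[0.6,-0.348,-0.329,0,0,0,-0.66],[0.6,-0.348,-0.329,0,0,0,-1]])

```text
t: 62.68
tcp_pos: [0.4179, 0.2207, 0.1854]
tcp_rot: [-3.141, -0.044, 0.001]
contact_force: [0.2, 0.1, -0.2]
width: 0.0566
gripper_force: 0.0
```

move_arm(rows=[[0.6,0,0,0,0,0,-1],[0.6,0,0,0,0,0,-1],[0.6,0,0,0,0,0,-1],[0.6,0,0,0,0,0,-1],[0.6,0,0,0,0,0,-1],[0.6,0,0,0,0,0,-1],[0.6,0,0,0.3,0,0,-1],[0.6,0,0,0.4,0,0,-1],[0.6,0,0,0.4,0,0,-1],[0.6,0,0,0,0,0,-1]])

```text
t: 63.92
tcp_pos: [0.417, 0.2197, 0.1286]
tcp_rot: [-2.697, -1.608, 0.006]
contact_force: [-0.5, 0.3, 1.0]
width: 0.0565
gripper_force: 0.0
```

move_arm(rows=[[0.6,0,0,0,0,0,0],[0.6,0,0,0,0,0,0]])

```text
t: 64.18
tcp_pos: [0.4194, 0.2197, 0.131]
tcp_rot: [2.703, 1.601, 0.001]
contact_force: [-1.4, -0.1, 0.1]
width: 0.0565
gripper_force: 0.0
```

```bash
python3 - <<'E'
from h import *
go(.42,.22,.0155,61.3)
d=grab('wrist','c1.png');C=cloud(d)
m=(abs(C[...,2]-.038)<.007)&(d['z_map']>0)&(np.hypot(C[...,0]-.42,C[...,1]-.22)<.05)&(d['image'].max(-1)<90)
P=C[m];print(len(P),P.mean(0).round(4),cv2.minAreaRect((P[:,:2]*1000).astype(np.float32)))
E
```

```text
tcp [0.4194 0.2197 0.131 ] yaw 61.3 w 0.0565 t 64.17 
 shift now-axes [0.01 0.01 2.31] after-turn axes [0.01 0.01 2.31] turn units -0.0
703 [0.4206 0.2226 0.0377] ((420.1020202636719, 221.53619384765625), (45.595462799072266, 16.793874740600586), 61.033660888671875)
```

View pics/c1.png

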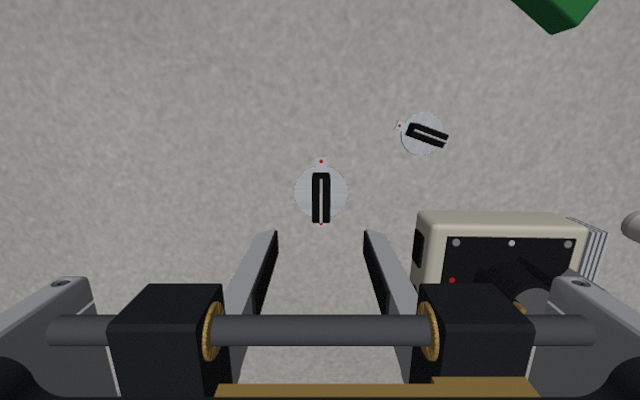

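The cover stands at (321,190) as I left it, aligned with the grip. I'll grasp it with 60 N.

move_arm(rows=[[0.6,0.01,0.01,0.6,0,0,0],[0.6,0,0,0.6,0,0,0],[0.6,0,0,0.5,0,0,0],[0.6,0,0,0.35,0,0,0],[0.6,0,0,0.2,0,0,0],[0.6,0,0,0.05,0,0,0],[0.6,0,0,0,0,0,0],[0.3,0,0,0,0,0,0],[0.1,0,0,0,0,0,0],[0,0,0,0,0,0,0]], grip_force=60)

```text
t: 65.47
tcp_pos: [0.4207, 0.2194, 0.016]
tcp_rot: [2.702, 1.602, 0.001]
contact_force: [-0.2, -0.3, -0.3]
width: 0.0297
gripper_force: 0.0
```

move_arm(rows=[[0,0,0,0,0,0,0],[0,0,0,0,0,0,0],[0,0,0,0,0,0,0],[0,0,0,0,0,0,0],[0,0,0,0,0,0,0]])

```text
t: 66.1
tcp_pos: [0.4205, 0.2194, 0.0158]
tcp_rot: [-2.702, -1.602, -0.0]
contact_force: [-0.4, -0.5, 1.4]
width: 0.0175
gripper_force: 60.0
```

move_arm(rows=[[0,0,0,-0.2,0,0,0],[0,0,0,-0.6,0,0,0],[0,0,0,-0.8,0,0,0],[0,0,0,-0.8,0,0,0],[0,0,0,-0.8,0,0,0],[0,0,0,-0.7,0,0,0],[0,-0.1,0.25,0,0,0,0],[0,-0.15,0.35,0,0,0,0],[0,-0.15,0.35,0,0,0,0],[0,-0.15,0.35,0,0,0,0]])

```text
t: 67.35
tcp_pos: [0.4646, 0.1625, 0.2093]
tcp_rot: [-2.702, -1.601, 0.004]
contact_force: [0.6, 0.0, -0.6]
width: 0.0177
gripper_force: 60.0
```

move_arm(rows=[[0,-0.15,0.35,0,0,0,0],[0,-0.15,0.35,0,0,0,0],[0,-0.15,0.35,0,0,0,0],[0,-0.15,0.35,0,0,0,0],[0,-0.15,0.35,0,0,0,0],[0,-0.15,0.35,0,0,0,0],[0,-0.1,0.15,0,0,0,0],[0,0,0,0,0,0,0],[0,0,0,0,0,0,0]])

```text
t: 68.47
tcp_pos: [0.5388, 0.0666, 0.2106]
tcp_rot: [-2.702, -1.603, 0.0]
contact_force: [0.4, -0.1, -1.0]
width: 0.0173
gripper_force: 60.0
```

```bash
python3 - <<'E'
from h import *
go(.5395,.0692,.145,61.3);print(env.state()['contact_force'].round(1))
d=grab('wrist','c2.png')
E
```

```text
tcp [0.5388 0.0666 0.2106] yaw 61.4 w 0.0173 t 68.47 
 shift now-axes [ 0.05 -0.01  1.31] after-turn axes [ 0.05 -0.01  1.31] turn units 0.01
[ 0.4 -0.1 -1. ]
```

View pics/c2.png

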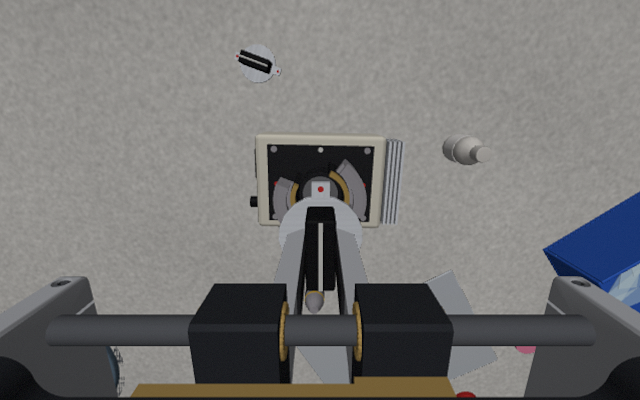

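The cover is held level, its red-dotted ear at (320,189) lined up with the white dot. I'll lower it onto the rim.

move_arm(rows=[[0,0.05,-0.01,0.3,0,0,0],[0,0,0,0.4,0,0,0],[0,0,0,0.4,0,0,0],[0,0,0,0.25,0,0,0],[0,0,0,0.1,0,0,0],[0,0,0,0.04,0,0,0],[0,0,0,0,0,0,0]])

```text
t: 69.4
tcp_pos: [0.5402, 0.0687, 0.1367]
tcp_rot: [2.702, 1.602, 0.001]
contact_force: [0.3, -0.5, -0.9]
width: 0.0176
gripper_force: 60.0
```

move_arm(rows=[[0,0,0,0.04,0,0,0],[0,0,0,0.04,0,0,0],[0,0,0,0,0,0,0]])

```text
t: 69.78
tcp_pos: [0.5397, 0.0686, 0.1321]
tcp_rot: [-2.702, -1.602, 0.0]
contact_force: [-1.0, -0.0, -1.2]
width: 0.0174
gripper_force: 60.0
```

The spigot entered without contact. Next I press down.

move_arm(rows=[[0,0,0,0.04,0,0,0],[0,0,0,0.04,0,0,0],[0,0,0,0.03,0,0,0],[0,0,0,0.03,0,0,0],[0,0,0,0.02,0,0,0],[0,0,0,0,0,0,0]])

```text
t: 70.53
tcp_pos: [0.5401, 0.0687, 0.1256]
tcp_rot: [2.702, 1.602, 0.0]
contact_force: [-4.9, -0.4, 9.6]
width: 0.0176
gripper_force: 60.0
```

```bash
python3 top.py
```

```text
70.525 [0.5401 0.0687 0.1256] [-4.9 -0.4  9.6] 0.0176 60.00416100025177
[0.14471147 0.14782749 0.15110502]
torque [-0.066  1.039  0.045] yaw 61.3
```

move_arm(rows=[[0,0,0,0.02,0,0,0],[0,0,0,0.015,0,0,0],[0,0,0,0,0,0,0.5],[0,0,0,0,0,0,0.7],[0,0,0,0,0,0,0.8],[0,0,0,0,0,0,0.8],[0,0,0,0,0,0,0]])

```text
t: 71.45
tcp_pos: [0.541, 0.069, 0.1247]
tcp_rot: [2.907, 1.19, 0.004]
contact_force: [-3.7, 1.1, 11.2]
width: 0.0178
gripper_force: 60.0
```

```bash
python3 top.py
```

```text
71.45 [0.541  0.069  0.1247] [-3.7  1.1 11.2] 0.0178 60.005666613578796
[0.14447647 0.14694887 0.15114214]
torque [0.216 0.909 0.023] yaw 44.5
```

move_arm(rows=[[0,0,0,0.01,0,0,0.5],[0,0,0,0,0,0,0.8],[0,0,0,0,0,0,0.8],[0,0,0,0,0,0,0.8],[0,0,0,0,0,0,0.8],[0,0,0,0,0,0,0.8],[0,0,0,0,0,0,0.8],[0,0,0,0,0,0,0.5],[0,0,0,0,0,0,0.4],[0,0,0,0,0,0,0]])

```text
t: 72.75
tcp_pos: [0.5406, 0.069, 0.1241]
tcp_rot: [-3.135, -0.202, -0.002]
contact_force: [-5.2, 1.2, 10.9]
width: 0.0176
gripper_force: 60.0
```

```bash
python3 top.py
```

```text
72.75 [0.5406 0.069  0.1241] [-5.2  1.2 10.9] 0.0176 60.01795828342438
[0.14434064 0.14642828 0.15108259]
torque [0.334 1.132 0.146] yaw 7.4
```

move_arm(rows=[[0,0,0,0,0,0,0.7],[0,0,0,0,0,0,0.7],[0,0,0,0,0,0,0.7],[0,0,0,0,0,0,0.7],[0,0,0,0,0,0,0.7],[0,0,0,0,0,0,0.7],[0,0,0,0,0,0,0.5],[0,0,0,0,0,0,0]])

```text
t: 73.8
tcp_pos: [0.5406, 0.0696, 0.1242]
tcp_rot: [-3.088, 0.568, -0.002]
contact_force: [-3.7, 2.9, 12.4]
width: 0.0177
gripper_force: 60.0
```

```bash
python3 top.py
```

```text
73.8 [0.5406 0.0696 0.1242] [-3.7  2.9 12.4] 0.0177 60.011783838272095
[0.14436623 0.14641412 0.15118952]
torque [0.684 1.082 0.121] yaw -20.9
```

move_arm(rows=[[0,0,0,0,0,0,0.5],[0,0,0,0,0,0,0.5],[0,0,0,0,0,0,0]])

```text
t: 74.22
tcp_pos: [0.5407, 0.0695, 0.1242]
tcp_rot: [-3.054, 0.729, -0.002]
contact_force: [-4.6, 2.7, 10.9]
width: 0.0173
gripper_force: 60.0
```

```bash
python3 top.py
```

```text
74.225 [0.5407 0.0695 0.1242] [-4.6  2.7 10.9] 0.0173 60.00925362110138
[0.14443736 0.14645738 0.15133554]
torque [0.619 1.033 0.141] yaw -26.9
```

move_arm(rows=[[0,0,0,0,0,0,0.3],[0,0,0,0,0,0,0]])

```text
t: 74.53
tcp_pos: [0.5408, 0.0695, 0.1242]
tcp_rot: [-3.042, 0.777, -0.002]
contact_force: [-4.4, 3.1, 10.7]
width: 0.0174
gripper_force: 60.0
```

```bash
python3 top.py
```

```text
74.525 [0.5408 0.0695 0.1242] [-4.4  3.1 10.7] 0.0174 60.018779039382935
[0.14433927 0.14642333 0.15135143]
torque [0.672 0.999 0.186] yaw -28.6
```

move_arm(rows=[[0,0,0,0,0,0,0.2],[0,0,0,0,0,0,0]])

```text
t: 74.82
tcp_pos: [0.5408, 0.0695, 0.1242]
tcp_rot: [-3.034, 0.808, -0.002]
contact_force: [-3.4, 2.7, 11.2]
width: 0.0176
gripper_force: 60.0
```

```bash
python3 top.py
```

```text
74.825 [0.5408 0.0695 0.1242] [-3.4  2.7 11.2] 0.0176 60.02520024776459
[0.14430182 0.14647827 0.15129164]
torque [0.702 0.977 0.211] yaw -29.8
```

move_arm(rows=[[0,0,0,0,0,0,0.2],[0,0,0,0,0,0,0]])

```text
t: 75.12
tcp_pos: [0.5408, 0.0695, 0.1242]
tcp_rot: [-3.025, 0.84, -0.002]
contact_force: [-3.4, 3.8, 11.8]
width: 0.0179
gripper_force: 60.0
```

```bash
python3 top.py
```

```text
75.125 [0.5408 0.0695 0.1242] [-3.4  3.8 11.8] 0.0179 60.025291442871094
[0.14424946 0.14646837 0.15111394]
torque [0.703 0.882 0.161] yaw -31.0
```

move_arm(rows=[[0,0,0,0,0,0,0.25],[0,0,0,0,0,0,0]])

```text
t: 75.42
tcp_pos: [0.5408, 0.0695, 0.1242]
tcp_rot: [-3.014, 0.88, -0.002]
contact_force: [-3.6, 3.2, 11.6]
width: 0.0177
gripper_force: 60.0
```

```bash
python3 top.py
```

```text
75.425 [0.5408 0.0695 0.1242] [-3.6  3.2 11.6] 0.0177 60.02339065074921
[0.1442925  0.1464709  0.15099591]
torque [0.581 0.955 0.171] yaw -32.5
```

move_arm(rows=[[0,0,0,0,0,0,0.25],[0,0,0,0,0,0,0]])

```text
t: 75.72
tcp_pos: [0.5407, 0.0693, 0.1242]
tcp_rot: [-3.003, 0.918, -0.002]
contact_force: [-4.2, 2.4, 12.3]
width: 0.0178
gripper_force: 60.1
```

```bash
python3 top.py
```

```text
75.725 [0.5407 0.0693 0.1242] [-4.2  2.4 12.3] 0.0178 60.06287455558777
[0.14430745 0.14646647 0.15114321]
torque [0.526 1.085 0.299] yaw -34.0
```

The torque rises to 0.30 N m at the stop. I'll ease up so it springs under the lugs.

move_arm(rows=[[0,0,0,-0.03,0,0,0],[0,0,0,-0.03,0,0,0],[0,0,0,-0.03,0,0,0],[0,0,0,0,0,0,0]])

```text
t: 76.28
tcp_pos: [0.5405, 0.0691, 0.1274]
tcp_rot: [-3.003, 0.92, -0.002]
contact_force: [-0.9, 2.9, 6.6]
width: 0.0177
gripper_force: 60.0
```

```bash
python3 top.py
```

```text
76.275 [0.5405 0.0691 0.1274] [-0.9  2.9  6.6] 0.0177 60.0157356262207
[0.14498294 0.14960837 0.15128567]
torque [0.563 0.436 0.171] yaw -34.1
```

move_arm(rows=[[0,0,0,-0.03,0,0,0],[0,0,0,-0.02,0,0,0],[0,0,0,-0.01,0,0,0],[0,0,0,0,0,0,0]])

```text
t: 76.82
tcp_pos: [0.5403, 0.0689, 0.1288]
tcp_rot: [-3.002, 0.921, -0.002]
contact_force: [4.6, 2.8, -2.1]
width: 0.0176
gripper_force: 60.0
```

```bash
python3 top.py
```

```text
76.825 [0.5403 0.0689 0.1288] [ 4.6  2.8 -2.1] 0.0176 60.00215470790863
[0.14528982 0.15087864 0.15215573]
torque [ 0.704 -0.705  0.028] yaw -34.1
```

It is now held by the lugs (the pull reads negative at 152 mm). I'll open, rise and check.

move_arm(rows=[[0.6,0,0,0,0,0,0],[0.6,0,0,0,0,0,0],[0.6,0,0,0,0,0,0],[0.6,0,0,0,0,0,0],[0.6,0,0,-0.3,0,0,0],[0.6,0,0,-0.6,0,0,0],[0.6,0,0,-0.7,0,0,0],[0.6,0,0,-0.7,0,0,0],[0.6,0,0,0,0,0,0],[0.6,0,0,0,0,0,0]])

```text
t: 78.12
tcp_pos: [0.5393, 0.0686, 0.2438]
tcp_rot: [3.003, -0.92, -0.001]
contact_force: [0.3, 0.2, 0.7]
width: 0.0565
gripper_force: 0.0
```

```bash
python3 - <<'E'
from h import *
d=grab('wrist','e1.png');C=cloud(d);print(env.state()['tcp_pos'],env.state()['t'])
m=(C[...,2]>.145)&(C[...,2]<.16)&(d['z_map']>0)&(np.hypot(C[...,0]-.539,C[...,1]-.067)<.045)
P=C[m];print(len(P),P.mean(0).round(4),cv2.minAreaRect((P[:,:2]*1000).astype(np.float32)),np.percentile(P[:,2],[10,50,90]).round(4))
cv2.imwrite('pics/e1c.png',cv2.resize(d['image'][100:320,200:440,::-1],None,fx=2.5,fy=2.5))
E
```

```text
[0.53899415 0.06869268 0.24304668] 78.175
840 [0.5418 0.0682 0.1509] ((540.8275146484375, 68.51797485351562), (17.415409088134766, 45.052330017089844), 55.59122085571289) [0.1498 0.1509 0.1519]
```

View pics/e1c.png

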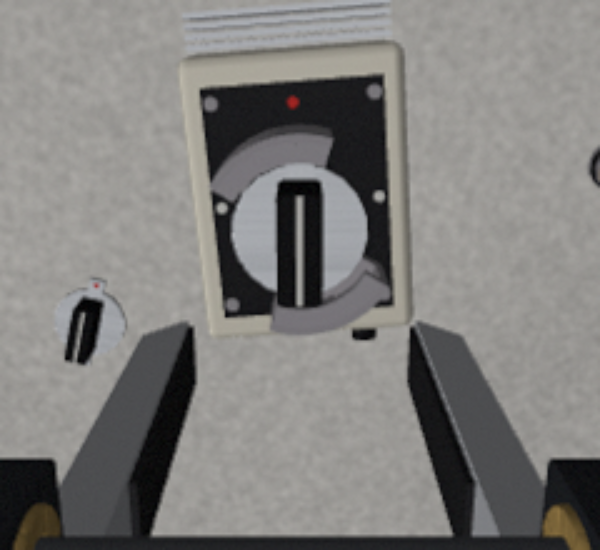

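The crop shows the cover centred under both lugs, its bar at crop (300,245) about 5° past the red dots, at the stop. Its top reads 151 mm, the same reading as when it was locked at the start.

```bash
python3 -c "
from h import *
print(env.hand_in())"
```

```text
the job is handed in; nothing more can be done
None
```

The job is handed in at about 78 s: green, yellow, white and grey lie flat in the barrel in that order (blue was missing), and the cover is back on, twisted to its stop and locked under both lugs.

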